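Pour the stray game pieces back into their funnel jar

ROBOT

A 6-joint arm with a two-finger parallel gripper is mounted at the origin on the work surface. World frame = base frame: x ahead of the robot, y to its left, z up, the work surface at z = 0. Lengths are in mm, angles in degrees, forces in N, time in s.
With the tool pointing down it reaches from about 300 to 850 mm from the base axis. Payload 4.2 kg.
Tool frame: the origin (TCP) lies midway between the tips of the shut fingers; the grasp point (between the pads) lies env.grip_depth behind it (env.grip_depth is the distance from the TCP to the grasp point, in mm); z points along the fingers, y is the direction in which the jaws open and shut (so a half turn about z gives the same grasp; the last joint's range is limited). The gripper opens to 91 mm and grips with 3 to 60 N. Pads are 32 mm wide; open, the fingers measure 118 mm over their backs; the gripper's body (76 mm by 178 mm) begins 60 mm behind the grasp point.
Start: joints at [65.604, 18.312, 89.639, -0, 72.044, -1.146], TCP at [226.987, 528.318, 213.976] pointing down, gripper open.
Joint ranges: [-177.97, 177.97], [-48.28, 115.42], [12.27, 149.76], [-77.06, 257.06], [2.81, 150.46], [-146.56, 146.56]. Speed limits (degrees/s): [147.25, 147.25, 180, 180, 180, 180].

INTERFACE

Orientations are given as [roll, pitch, yaw] about the fixed x, y, z axes, in that order (R = Rz(yaw) Ry(pitch) Rx(roll)).
In Python, from workcell import env, cams, spotter gives the robot as it stands.
- The arm moves only by the tool apply_moves, never from a script. Its argument "plan" is a list of rows, each an object with "jaw": the closure, from 0 (fully open) to 1 (shut); "delta_pos": the shift along the tool's x, y, z in mm, a list of three; "spin": the turn about the tool's z in rad. In form: [{"jaw": jaw, "delta_pos": [dx, dy, dz], "spin": spin}, ...]. A call has exactly 8 rows; each row is the pose to reach, as a shift and turn from the pose measured when the call began, along the tool's axes at that moment; what a row does not reach only later rows make up. A row lasts 1/8 s, in which the tool goes at most 62.5 mm and 10.7 degrees, less where a joint would pass 70% of its speed; a pose out of reach is approached as far as the arm can. A call with a gripper value outside its range is refused whole. The fingers move at their own pace and stop on an object; "squeeze" is the grip in N (left out, the last holds). Time passes only in rows, so rows that repeat a pose let the fingers close, or fill a call up. It gives the time, the measured TCP pose, the force and the opening at its end, in the units of the state.
- env.state(): the state, without advancing time (a new reading comes with each control period).
- cams.grab_frame(name): name is "scene" or "top" or "wrist"; returns the picture (400x640x3 uint8, red, green, blue); there is no depth.
- cams.calibration(name): a dict with "camera_matrix" (3x3 intrinsics, pixels), "rvec" (rotation vector, rad) and "tvec" (3), from world to camera coordinates, as OpenCV has them. Camera axes: x right, y down, z forward; pixel columns grow to the right and rows downward; lengths in mm; the calibration is good to about 2 mm. A picture is of the moment at which its call begins: read the wrist's pose just before it. calibration takes no time and is no camera call; for the wrist camera it gives the pose at the moment of the call.
- env.job_done(): hands the job in, once; it reports no verdict.
Trained networks look in the newest picture that a camera, given by its name, has taken for a name from the list of things; names that differ only in an ending like _2 or _b are one class to them, and where a whole thing is asked for, a point or a joint stands for the part that bears it (a point fixed in the world has none). Each returns a list of dicts, best first, with "confidence" (0 to 1); they miss things now and then, are a little off and sometimes report something else, mostly with a low value. They report only what shows in the picture. A call takes as long as a camera call.
- spotter.masks_of(camera, target): "region" (400x640 bool, what is visible of it) and "extent" ([left, top, right, bottom] in pixels, round what is visible of it).
The state is a dict: "time_s": time; "qpos": joint angles; "qvel": joint speeds; "effort": joint torques, N m; "ee_pos": TCP position; "ee_rot": TCP orientation; "force": force on the tool from outside, world axes, zero at the start; "torque": the same for the moment, N m; "gripper_width": finger opening in mm.
Only numpy, scipy, OpenCV 4.12 (cv2) and the standard library are available. Lean on these libraries where they do the work, as an engineer would, in place of code of your own. Each camera call takes 0.05 s, during which the arm holds its last target.

TASK

Put the game away: gather all the stray wooden game pieces from the puzzle board into the pouring tray, and with all of them in it, pour them from the tray through the opened funnel into the jar below. Then stand the empty tray level on its cork mat again and close the funnel's hinged lid gently, fully down on the rim. Leave the canister, the card game and the mug alone, and do not let pieces fall off the table.

Things in the scene. Friction and masses are not known exactly. Their poses are not given: they have to be found in the camera images.
- pawn1: a turned wooden pawn, 22 mm across the foot, 18 mm at the head, 30 mm tall; origin at the centre of its foot, z along its axis; stands upright at the start; 15 g, pale wood; on the puzzle board, may be absent
- house1: a wooden house token, 22 mm long (x), 18 mm wide (y), 22 mm tall to the roof ridge along x (the square body is 13 mm tall); origin at the centre of its underside; 15 g, pale wood; on the puzzle board, may be absent
- barrel1: a plain wooden cylinder token, 22 mm across, 20 mm tall; origin at the centre of its underside, z along its axis; stands upright at the start; 15 g, pale wood; on the puzzle board, may be absent
- pawn2: a turned wooden pawn, 22 mm across the foot, 18 mm at the head, 30 mm tall; origin at the centre of its foot, z along its axis; stands upright at the start; 15 g, pale wood; on the puzzle board, may be absent
- house2: a wooden house token, 22 mm long (x), 18 mm wide (y), 22 mm tall to the roof ridge along x (the square body is 13 mm tall); origin at the centre of its underside; 15 g, pale wood; on the puzzle board, may be absent
- barrel2: a plain wooden cylinder token, 22 mm across, 20 mm tall; origin at the centre of its underside, z along its axis; stands upright at the start; 15 g, pale wood; on the puzzle board, may be absent
- tray: dark wooden pouring tray, 160 g: floor 116 (x) by 80 mm (y), 3 mm thick; walls 26 mm high, 4 mm thick on both sides and at the back (+x); open at the front (-x), the pouring lip. Behind the back wall an upright grip tab, 14 mm thick (x), 34 mm wide, centred at x = +65 mm, top 76 mm above the underside. Pieces slide from 25 to 37 degrees of tilt. Origin: centre of the underside
- mat: thin cork mat, fixed, 200 mm (x) by 150 mm (y), 3 mm thick: the tray's place; origin at the centre of its underside
- jar: funnel jar, fixed: round wooden foot (radius 62, 15 mm high), clear tube of 68 mm outer, 62 mm inner diameter, on it a wide metal funnel: 68 mm across at height 110 mm, 156 mm at 155 mm, then a collar 160 mm across up to the rim at 180 mm. Origin: centre of the underside; the lid's hinge is on its +y side
- funnel_mouth (a point): centre of the funnel's mouth, at the height of the rim; axes as the jar's
- jar_floor (a point): centre of the jar's inner floor, 19 mm above the table, on the jar's axis
- lid (a joint): angle of the funnel's lid: 0 flat on the rim, 1.7 wide open on its stop, a little past upright. It turns about the jar's x axis at the +y side of the rim, so its free edge (-y side) rises; a stiff hinge (friction 0.14 N m): it stays where it is left and must be moved all the way
- lid_handle (a point): middle of the lid's handle: a round steel bar, 10 mm thick, 72 mm long, parallel to the hinge, on a leg at each end; with the lid shut its centre is 48 mm above the hinge line and 140 mm from it in -y (37 mm clear gap above the lid). It moves with the lid; its axes are the lid's (z: outward normal)
- lid_hinge (a point): middle of the hinge line, 88 mm from the jar's axis, at the height of the rim; its frame turns with the lid (the lid is a disc of radius 83 mm, 6 mm thick, centred 88 mm from the hinge)
- board: framed puzzle board, fixed flat on the table, 312 mm (x) by 362 mm (y), grey felt surface 6 mm above the table, wooden rim 12 mm wide and 12 mm high; origin at the centre of the underside
- canister: bystander: round white puzzle canister, radius 44 mm, 155 mm tall; origin at the centre of its underside
- cardgame: bystander: flat blue box, 65 by 95 by 22 mm; origin at the centre of its underside
- mug: bystander: white mug, radius 38 mm, 85 mm tall; origin at the centre of its underside

How it is judged (in metres and radians):
On the way, in this order (a step that is already met when the one before it is completed fails the run):
1. every game piece present lies in the pouring tray (x of pawn1 in the frame of tray between -0.06 and 0.056 m and y of pawn1 in the frame of tray between -0.038 and 0.038 m and z of pawn1 in the frame of tray between -0.005 and 0.055 m and x of house1 in the frame of tray between -0.06 and 0.056 m and y of house1 in the frame of tray between -0.038 and 0.038 m and z of house1 in the frame of tray between -0.005 and 0.055 m and x of barrel1 in the frame of tray between -0.06 and 0.056 m and y of barrel1 in the frame of tray between -0.038 and 0.038 m and z of barrel1 in the frame of tray between -0.005 and 0.055 m and x of pawn2 in the frame of tray between -0.06 and 0.056 m and y of pawn2 in the frame of tray between -0.038 and 0.038 m and z of pawn2 in the frame of tray between -0.005 and 0.055 m and x of house2 in the frame of tray between -0.06 and 0.056 m and y of house2 in the frame of tray between -0.038 and 0.038 m and z of house2 in the frame of tray between -0.005 and 0.055 m and x of barrel2 in the frame of tray between -0.06 and 0.056 m and y of barrel2 in the frame of tray between -0.038 and 0.038 m and z of barrel2 in the frame of tray between -0.005 and 0.055 m), for 0.3 s.
2. the tray is lifted and tipped, its body over the open funnel (angle between tray's own z axis and vertical above 0.35 rad and height (world z) of tray above 0.15 m and horizontal distance between tray and funnel_mouth below 0.14 m and value of joint lid above 0.8 rad), for 0.1 s.
3. every game piece has gone down into the jar (horizontal distance between each of pawn1, house1, barrel1, pawn2, house2, barrel2 and jar_floor below 0.034 m and height (world z) of pawn1 between 0.012 and 0.118 m and height (world z) of house1 between 0.012 and 0.118 m and height (world z) of barrel1 between 0.012 and 0.118 m and height (world z) of pawn2 between 0.012 and 0.118 m and height (world z) of house2 between 0.012 and 0.118 m and height (world z) of barrel2 between 0.012 and 0.118 m), for 0.2 s.
At the end, for the whole second after the job is handed in: every piece present is in the jar's tube (below the funnel, within 34 mm of the axis); the tray stands level on the mat, its centre within 50 mm of the mat's, at rest; the lid is shut to within 0.05 rad and at rest (all of step 3 and horizontal distance between tray and mat below 0.05 m and angle between tray's own z axis and vertical below 0.1 rad and height (world z) of tray below 0.01 m and linear speed of tray below 0.02 m/s and value of joint lid below 0.05 rad and velocity of joint lid between -0.05 and 0.05 rad/s); the robot touches nothing.
It fails at once if the lid is slammed: it comes down faster than 1.2 rad/s in the last 0.15 rad (value of joint lid below 0.15 rad and velocity of joint lid below -1.2 rad/s).
It fails at once if a piece falls off the table (height (world z) of any of pawn1, house1, barrel1, pawn2, house2, barrel2 below -0.05 m).
It fails at once if a bystander is moved more than 30 mm (distance of any of canister, cardgame, mug from where it was at the start of the episode above 0.03 m).
Of pawn1, house1, barrel1, pawn2, house2, barrel2 only 3 to 5 are there at a start; the rules pass over those that are not, and their reading is None.
At some moment in a run one of pawn1, house1, barrel1, pawn2, house2, barrel2 may be knocked a few centimetres aside while the robot is not near it.
It also fails if it takes over 210 s, if anything falls off the work surface, if the arm or the gripper's body presses on something with over 40 N, if the wrist force passes 120 N, or if a joint passes its speed limit or range.

## Working session

There is one attempt and no reset: what is moved stays moved. The work goes in short steps, Python scripts to look and compute and a tool call to move; the robot and the scene stay as the last step left them, time stands still between calls to the robot, and variables do not carry over. Pictures are saved under pics/ and viewed, and the job is handed in when it is done.

Besides the shell and the picture viewer there is one more tool, called in YAML: its name, and indented under it one key for each argument. apply_moves: Moves the arm, as the interface text tells. Its arguments: {"type":"object","properties":{"plan":{"type":"array"},"squeeze":{"type":"number"}},"required":["plan"]}

```bash
ls; mkdir -p pics
python3 - <<'E'
from workcell import env,cams,spotter
import cv2
print(env.state(), env.grip_depth)
for n in ["scene","top","wrist"]:
    im=cams.grab_frame(n); cv2.imwrite(f"pics/a_{n}.png",im[:,:,::-1])
    c=cams.calibration(n); print(n,c)
E
```

```text
pics
{'time_s': 0.0, 'qpos': array([ 6.56027769e+01,  1.83513933e+01,  8.97046375e+01, -1.32288163e-03,
        7.20435788e+01, -1.14624783e+00]), 'qvel': array([-0.00875296, -0.02998851,  0.01370317,  0.03241719, -0.05604594,
        0.00259073]), 'effort': array([ 1.78648785e-03, -4.12465167e+01, -2.31969559e+01,  7.31570623e-02,
        4.59411205e-02, -1.35876530e-04]), 'ee_pos': array([226.79330422, 527.85060285, 213.13474412]), 'ee_rot': array([-1.79900385e+02, -7.35151586e-04,  1.56749433e+02]), 'force': array([ 0.4636344 , -0.06467142,  0.86652194]), 'torque': array([-0.01038186, -0.00537672,  0.0121045 ]), 'gripper_width': 91.2146443317481} 18.8
scene {'camera_matrix': array([[432.35788949,   0.        , 316.29647066],
       [  0.        , 432.35788949, 195.206392  ],
       [  0.        ,   0.        ,   1.        ]]), 'rvec': array([ 2.03838728,  1.29093922, -0.57390381]), 'tvec': array([-238.90124577, -280.46269881, 1619.97270925])}
top {'camera_matrix': array([[475.01362985,   0.        , 323.26860677],
       [  0.        , 475.01362985, 200.02653157],
       [  0.        ,   0.        ,   1.        ]]), 'rvec': array([ 2.13337083, -2.09744133,  0.16613594]), 'tvec': array([  -1.82005465,  633.67775911, 1182.38227503])}
wrist {'camera_matrix': array([[305.10831102,   0.        , 322.43904006],
       [  0.        , 305.10831102, 203.93268782],
       [  0.        ,   0.        ,   1.        ]]), 'rvec': array([-2.41614421, -1.59161718, -0.22829799]), 'tvec': array([-573.35983945,  -32.02832117,  391.40053837])}
```

View pics/a_scene.png

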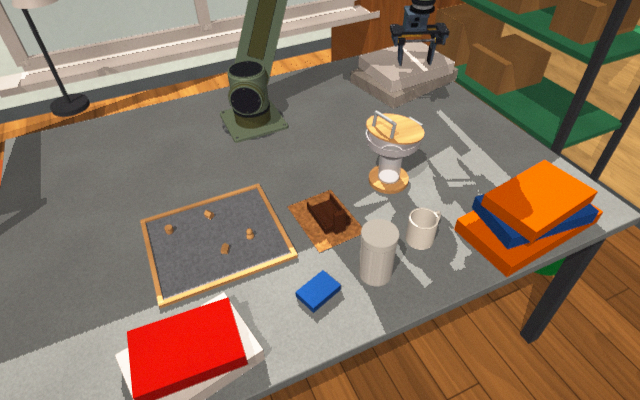

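View pics/a_top.png

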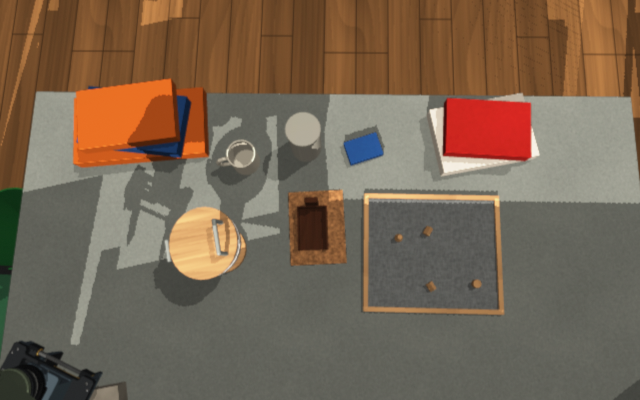

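View pics/a_wrist.png

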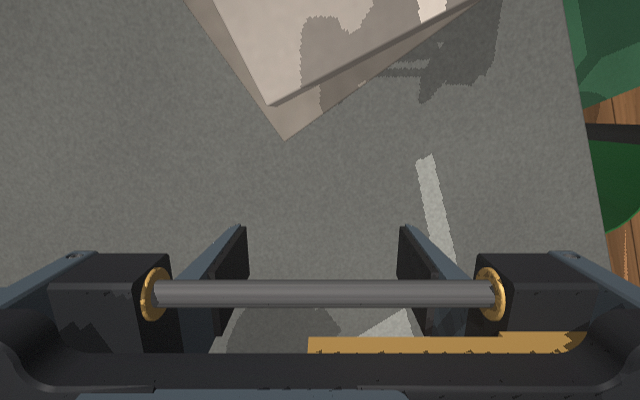

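```bash
cat > h.py <<'E'
from workcell import env,cams,spotter
import cv2, numpy as np
from scipy.spatial.transform import Rotation as R
def grab(n,save=None,crop=None,scale=1):
    im=cams.grab_frame(n)
    if save:
        o=im[:,:,::-1]
        if crop: o=o[crop[1]:crop[3],crop[0]:crop[2]]
        if scale!=1: o=cv2.resize(o,None,fx=scale,fy=scale,interpolation=cv2.INTER_CUBIC)
        cv2.imwrite("pics/"+save,o)
    return im
def ray(c,uv):
    Rm,_=cv2.Rodrigues(c["rvec"]); t=np.array(c["tvec"]).ravel()
    d=Rm.T@np.linalg.inv(c["camera_matrix"])@np.array([uv[0],uv[1],1.0]); o=-Rm.T@t
    return o,d
def pt(c,uv,z):
    o,d=ray(c,uv); s=(z-o[2])/d[2]; return o+s*d
def proj(c,P):
    p,_=cv2.projectPoints(np.array(P,float).reshape(-1,3),c["rvec"],c["tvec"],c["camera_matrix"],None); return p.reshape(-1,2)
def st():
    s=env.state(); print("t%.2f"%s["time_s"],"pos",np.round(s["ee_pos"],1),"rot",np.round(s["ee_rot"],2),"F",np.round(s["force"],1),"w%.1f"%s["gripper_width"],"q",np.round(s["qpos"],0)); return s
def delta(target,s=None):
    "tool-frame shift to bring TCP to world target"
    s=s or env.state(); Rm=R.from_euler("xyz",s["ee_rot"],degrees=True).as_matrix()
    return np.round(Rm.T@(np.array(target)-s["ee_pos"]),1)
def center(m):
    ys,xs=np.nonzero(m["region"]); return xs.mean(),ys.mean()
def det(n,t,k=4):
    r=spotter.masks_of(n,t)[:k]
    return [(round(d["confidence"],2),np.round(center(d),1),[int(v) for v in d["extent"]],d) for d in r]
E
python3 - <<'E'
from h import *
im=grab("top","b_top.png",(150,80,510,330),2.2)
c=cams.calibration("top")
for n,z in [("pawn1",16),("house1",15),("barrel1",16),("tray",15),("mat",3),("jar",180),("lid_handle",228),("board",6),("canister",155),("mug",85),("cardgame",22),("lid",185)]:
    for d in det("top",n): print(n,d[:3],np.round(pt(c,d[1],z)[:2],0))
grab("scene","b_scene.png",(130,90,470,310),2.2)
o,_=ray(c,(0,0)); print(o)
E
```

```text
pawn1 (0.54, array([398.4, 237.9]), [398, 234, 400, 243]) [ 542. -191.]
pawn1 (0.37, array([205.3, 244.4]), [163, 209, 246, 280]) [516. 323.]
pawn1 (0.23, array([430.3, 286.4]), [428, 279, 437, 288]) [ 417. -273.]
house1 (0.63, array([431., 287.]), [426, 282, 435, 291]) [ 416. -275.]
house1 (0.45, array([427.8, 231.1]), [424, 225, 432, 235]) [ 562. -269.]
barrel1 (0.65, array([475.8, 283.8]), [471, 278, 480, 291]) [ 426. -390.]
barrel1 (0.34, array([319.6, 229.5]), [291, 188, 344, 265]) [561.  18.]
tray (0.74, array([312.1, 225.9]), [296, 201, 330, 247]) [571.  39.]
mat (0.8, array([319.4, 228.8]), [287, 191, 347, 265]) [565.  19.]
mat (0.73, array([202.5, 243.5]), [165, 206, 236, 278]) [520. 334.]
mat (0.27, array([205., 244.]), [164, 209, 245, 279]) [518. 327.]
jar (0.91, array([205.3, 244.5]), [164, 210, 246, 279]) [502. 278.]
lid_handle (0.87, array([202.3, 243.7]), [161, 205, 235, 277]) [500. 271.]
board (0.72, array([432.4, 254.2]), [358, 194, 503, 314]) [ 501. -282.]
canister (0.64, array([304.2, 136.2]), [287, 113, 320, 163]) [775.  56.]
mug (0.93, array([241.3, 157.6]), [216, 140, 258, 175]) [738. 224.]
cardgame (0.88, array([363. , 148.9]), [345, 132, 381, 168]) [784. -96.]
lid (0.93, array([202.4, 243.6]), [162, 209, 238, 278]) [504. 283.]
[ 410.61318587  -23.08595164 1276.88782191]
```

View pics/b_top.png

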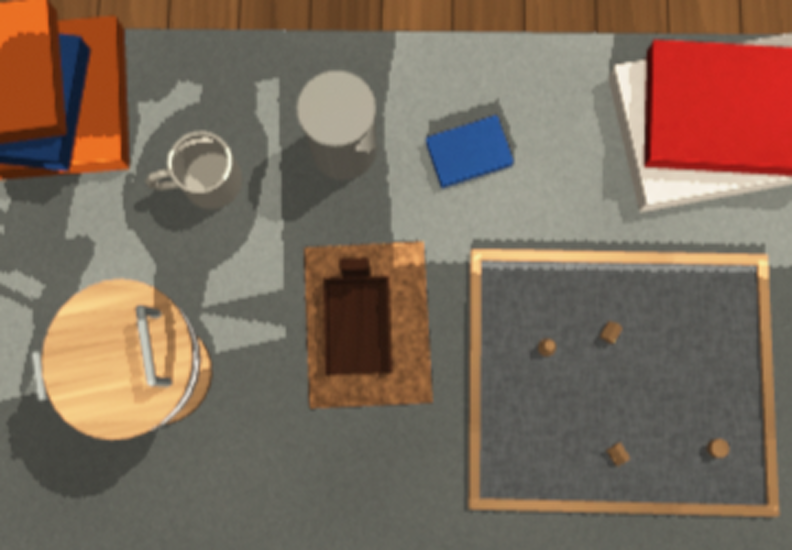

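View pics/b_scene.png

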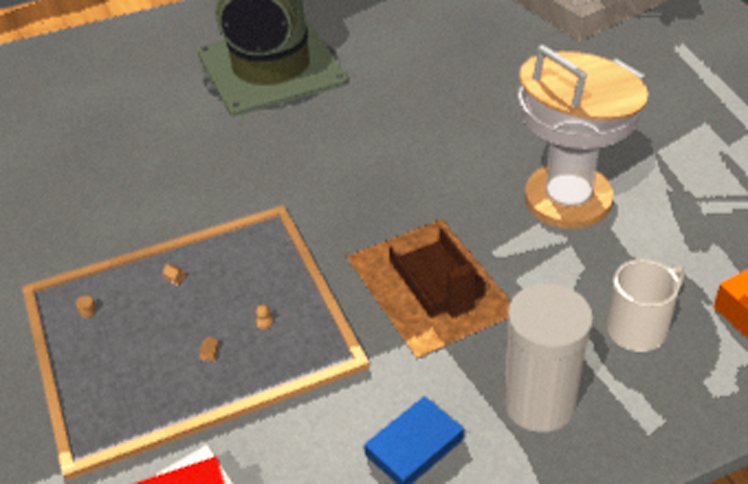

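```bash
cat >> h.py <<'E'
def tri(obs):
    A=np.zeros((3,3));b=np.zeros(3)
    for c,uv in obs:
        o,d=ray(c,uv); d=d/np.linalg.norm(d); P=np.eye(3)-np.outer(d,d); A+=P;b+=P@o
    p=np.linalg.solve(A,b); return p,[np.round(proj(c,p)[0]-uv,1) for c,uv in obs]
E
python3 - <<'E'
from h import *
ct,cs=cams.calibration("top"),cams.calibration("scene")
print(tri([(ct,(215.5,222)),(cs,(395,125.5))]))
print(tri([(ct,(219.5,254)),(cs,(375.9,112.7))]))
# jar foot via scene, board corners check
print(pt(ct,(432.4,254.2),6))
det("scene","jar")
E
python3 - <<'E'
from h import *
grab("scene","c_scene.png",(330,90,460,210),5)
grab("top","c_top.png",(150,190,270,300),5)
E
```

```text
(array([548.61277074, 244.55004731, 240.87143989]), [array([-1.3, -0.7]), array([-1.2,  0.3])])
(array([477.31638719, 228.99276278, 244.68584099]), [array([-0.6, -0.3]), array([-0.5,  0.1])])
[ 501.36264774 -281.8633317     6.        ]
```

View pics/c_scene.png

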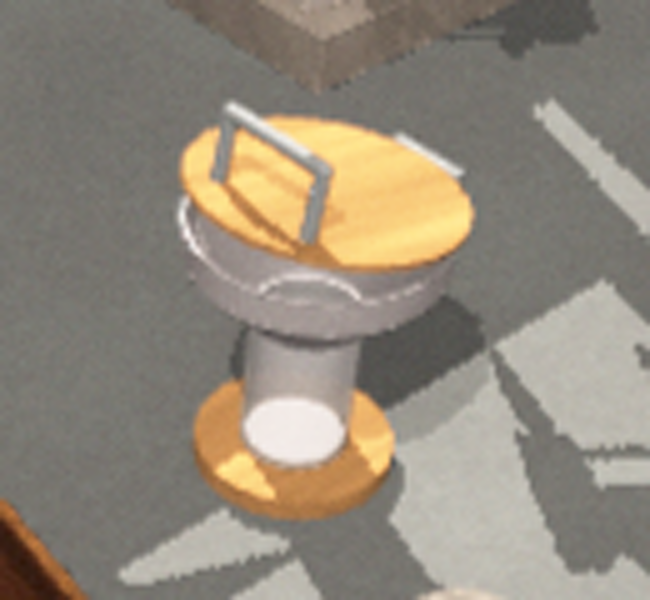

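View pics/c_top.png

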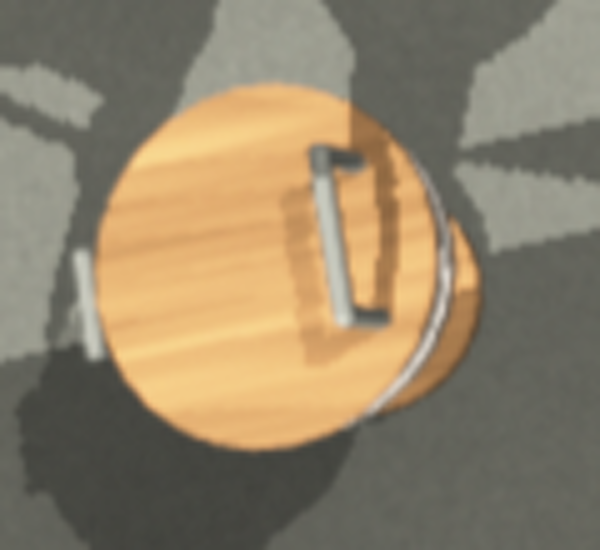

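```bash
cat > fit.py <<'E'
from h import *
from scipy.optimize import least_squares
ct,cs=cams.calibration("top"),cams.calibration("scene")
def hp(p,u):
    x,y,yaw,a=p
    # handle pts in jar frame: hinge at y=+88,z=180; 
    py,pz=-140,48
    Y=py*np.cos(a)+pz*np.sin(a); Z=-py*np.sin(a)+pz*np.cos(a)
    v=np.array([u,88+Y,180+Z]); c,s=np.cos(yaw),np.sin(yaw)
    return np.array([x+c*v[0]-s*v[1],y+s*v[0]+c*v[1],v[2]])
def jp(p,v):
    x,y,yaw,a=p;c,s=np.cos(yaw),np.sin(yaw)
    return np.array([x+c*v[0]-s*v[1],y+s*v[0]+c*v[1],v[2]])
if __name__=="__main__":
    def f(p):
        o=[]
        for c,P,uv in [(ct,hp(p,34),(214,221)),(ct,hp(p,-34),(219.2,254)),(cs,hp(p,-34),(375.2,112)),(cs,hp(p,34),(395.2,124.8)),
          (ct,jp(p,[0,88,180]),(167.7,251)),(cs,jp(p,[0,88,180]),(416,121)),(cs,jp(p,[0,0,19]),(389,176))]:
            o+=list(proj(c,P)[0]-uv)
        return np.array(o)
    r=least_squares(f,[510,285,0.1,0.3]); print(r.x,np.round(r.fun,1)); p=r.x
    print(hp(p,0), jp(p,[0,0,180]))
E
python3 fit.py
```

```text
[5.04576449e+02 2.79726240e+02 2.12529089e-01 1.34307819e-01] [-0.1  0.7 -0.6 -1.9  0.9  0.9 -1.8 -0.9 -0.5 -0.2 -0.7  0.4 -0.5 -1.5]
[513.92325557 236.41144512 246.31433961] [504.57644861 279.72624006 180.        ]
```

Run:
```python
from h import *
s=st(); print(delta([514,236,340]))
print(0, np.deg2rad(156.75-192))
```

```text
t1.00 pos [227.  528.3 214. ] rot [179.99   0.   156.75] F [ 0.4 -0.2  0.4] w91.1 q [66. 18. 90. -0. 72. -1.]
[-379.1 -155.3 -126. ]
0 -0.6152285613280012
```

apply_moves:
  plan:
    - {"jaw":0.4,"delta_pos":[0,0,-60],"spin":-0.1}
    - {"jaw":0.4,"delta_pos":[-50,-20,-110],"spin":-0.25}
    - {"jaw":0.4,"delta_pos":[-105,-43,-126],"spin":-0.4}
    - {"jaw":0.4,"delta_pos":[-160,-65,-126],"spin":-0.55}
    - {"jaw":0.4,"delta_pos":[-215,-88,-126],"spin":-0.615}
    - {"jaw":0.4,"delta_pos":[-270,-110,-126],"spin":-0.615}
    - {"jaw":0.4,"delta_pos":[-325,-133,-126],"spin":-0.615}
    - {"jaw":0.4,"delta_pos":[-379,-155,-126],"spin":-0.615}
  squeeze: 20

```text
time_s: 2.0
ee_pos: [515.2, 234.7, 340.1]
ee_rot: [180.0, 0.0, -168.0]
force: [0.5, 0.7, 0.1]
gripper_width: 54.7
```

Run:
```python
from h import *
s=st(); grab("wrist","d_wrist.png"); print(delta([514,236,340]))
```

```text
t2.00 pos [515.2 234.7 340.1] rot [ 1.7998e+02  4.0000e-02 -1.6803e+02] F [0.5 0.7 0.1] w54.7 q [ 23.  15.  77.   0.  88. -79.]
[ 4.5  7.8 -0.7]
```

View pics/d_wrist.png

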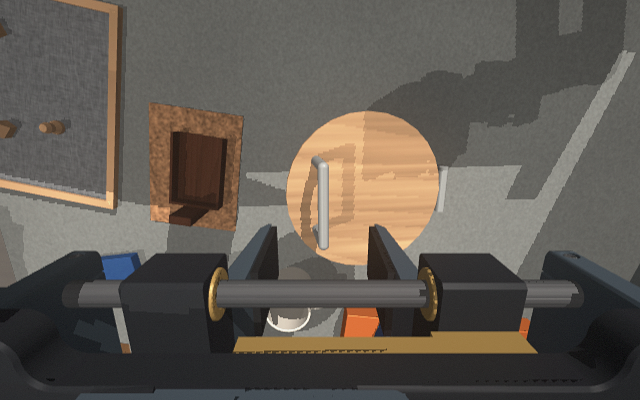

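Run:
```python
from h import *
s=st(); c=cams.calibration("wrist"); grab("wrist","d2.png",(270,90,460,270),4); st()
```

```text
t2.05 pos [520.  229.2 339.4] rot [-179.64    0.18 -168.34] F [ 4.2 -2.7 -0.2] w54.7 q [ 23.  15.  77.  -0.  88. -79.]
t2.10 pos [517.3 232.2 339.3] rot [-1.7987e+02  3.0000e-02 -1.6838e+02] F [-0.2  1.4 -0.3] w54.7 q [ 23.  15.  77.  -0.  88. -79.]
```

View pics/d2.png

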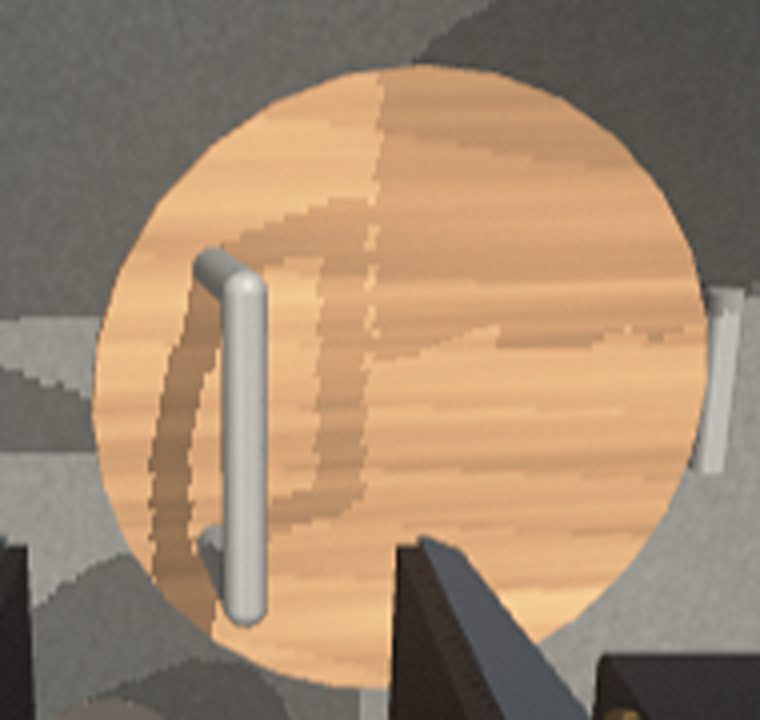

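apply_moves:
  plan:
    - {"jaw":0.4,"delta_pos":[0,0,0],"spin":0}
    - {"jaw":0.4,"delta_pos":[0,0,0],"spin":0}
    - {"jaw":0.4,"delta_pos":[0,0,0],"spin":0}
    - {"jaw":0.4,"delta_pos":[0,0,0],"spin":0}
    - {"jaw":0.4,"delta_pos":[0,0,0],"spin":0}
    - {"jaw":0.4,"delta_pos":[0,0,0],"spin":0}
    - {"jaw":0.4,"delta_pos":[0,0,0],"spin":0}
    - {"jaw":0.4,"delta_pos":[0,0,0],"spin":0}

```text
time_s: 3.1
ee_pos: [517.3, 232.2, 339.2]
ee_rot: [-179.9, 0.0, -168.4]
force: [-0.1, -0.2, -0.8]
gripper_width: 54.8
```

Run:
```python
from h import *
import pickle
s=st(); c=cams.calibration("wrist"); pickle.dump(c,open("cw.pkl","wb")); grab("wrist","d3.png",(270,90,460,270),4); st()
```

```text
t3.10 pos [517.3 232.2 339.2] rot [-1.7987e+02  2.0000e-02 -1.6839e+02] F [-0.1 -0.2 -0.8] w54.8 q [ 23.  15.  77.  -0.  88. -79.]
t3.15 pos [517.3 232.1 339.2] rot [-1.7987e+02  3.0000e-02 -1.6839e+02] F [-0.6  0.5  1. ] w54.8 q [ 23.  15.  77.  -0.  88. -79.]
```

View pics/d3.png

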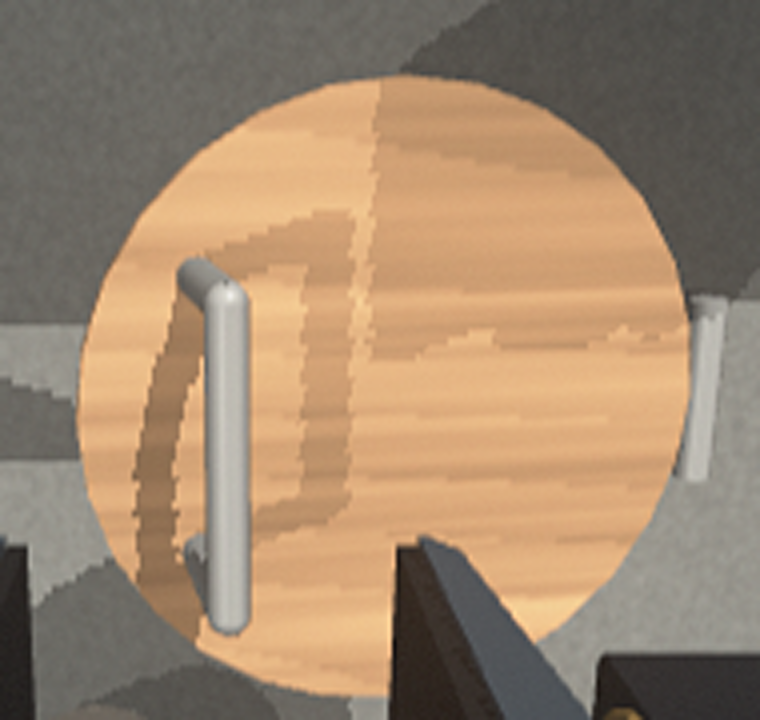

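```bash
cat > fit2.py <<'E'
from fit import *
import pickle
cw=pickle.load(open("cw.pkl","rb"))
def f(p):
    o=[]
    for c,P,uv,w in [(ct,hp(p,36),(214,220.5),1),(ct,hp(p,-36),(219.2,254.5),1),(cs,hp(p,-36),(375.2,111.6),1),(cs,hp(p,36),(395.2,124.8),1),
      (ct,jp(p,[0,88,180]),(167.7,251),1),(cs,jp(p,[0,88,180]),(416,121),1),(cs,jp(p,[0,0,19]),(389,176),1),
      (cw,hp(p,-36),(327,161.5),1),(cw,hp(p,36),(327.4,247.5),1),(cw,jp(p,[0,88,180]),(445.5,187.5),1)]:
        o+=list((proj(c,P)[0]-uv)*w)
    return np.array(o)
r=least_squares(f,[510,285,0.1,0.3],loss="soft_l1"); print(r.x,np.round(r.fun,1)); p=r.x
print("handle",hp(p,0), "mouth",jp(p,[0,0,180]),"yaw",np.rad2deg(p[2]))
np.save("jar.npy",p)
E
python3 fit2.py; python3 -c "
from h import *
p=np.load('jar.npy')
from fit import hp
print(delta(hp(p,0)-[0,0,18.8]), np.rad2deg(p[2]))"
```

```text
[5.05608135e+02 2.77672240e+02 2.06054557e-01 1.46058814e-01] [ 0.4 -0.1 -0.1 -1.8  0.2  0.7 -1.6 -0.8  0.3 -0.8 -0.9  0.8 -0.9 -1.1
  0.7  3.5  0.2 -5.4  0.  -0.3]
handle [514.51300327 235.06953585 247.86452044] mouth [505.6081348  277.67223958 180.        ] yaw 11.806056438002036
[  2.2   3.7 110.2] 11.806056438002036
```

apply_moves:
  plan:
    - {"jaw":0.4,"delta_pos":[2,3.7,30],"spin":0}
    - {"jaw":0.4,"delta_pos":[2,3.7,70],"spin":0}
    - {"jaw":0.4,"delta_pos":[2,3.7,100],"spin":0}
    - {"jaw":0.4,"delta_pos":[2,3.7,108],"spin":0}
    - {"jaw":0.4,"delta_pos":[2,3.7,108],"spin":0}
    - {"jaw":1,"delta_pos":[2,3.7,108],"spin":0}
    - {"jaw":1,"delta_pos":[2,3.7,108],"spin":0}
    - {"jaw":1,"delta_pos":[2,3.7,108],"spin":0}
  squeeze: 15

```text
time_s: 4.15
ee_pos: [515.0, 235.2, 231.9]
ee_rot: [-179.9, 0.1, -168.4]
force: [1.0, -0.8, 0.1]
gripper_width: 27.6
```

Run:
```python
from h import *
s=st(); grab("wrist","e_w.png"); grab("scene","e_s.png",(330,50,490,210),4);st()
```

```text
t4.15 pos [515.  235.2 231.9] rot [-1.7988e+02  1.0000e-01 -1.6839e+02] F [ 1.  -0.8  0.1] w27.6 q [ 23.  17.  89.  -0.  74. -78.]
t4.25 pos [514.8 235.2 231.5] rot [-1.7987e+02  5.0000e-02 -1.6839e+02] F [ 0.1 -0.5  0.8] w19.8 q [ 23.  17.  89.  -0.  74. -78.]
```

View pics/e_w.png

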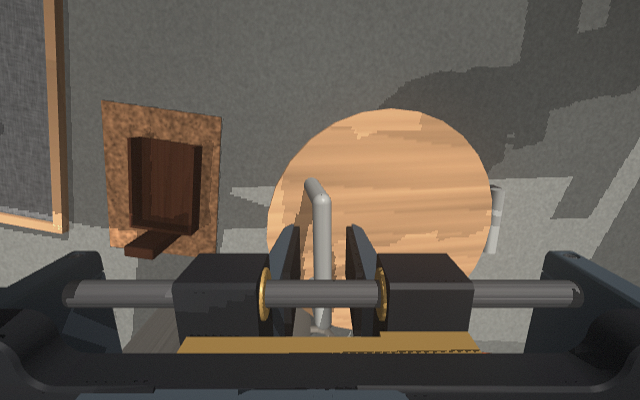

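View pics/e_s.png

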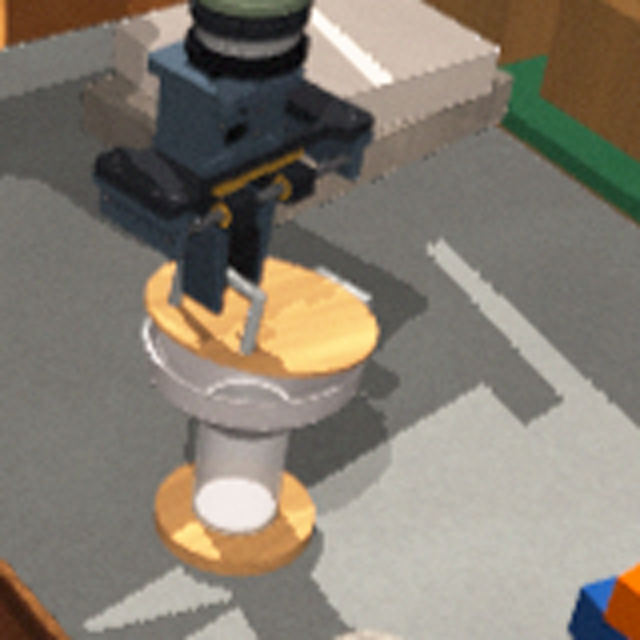

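apply_moves:
  plan:
    - {"jaw":1,"delta_pos":[0,0,0],"spin":0}
    - {"jaw":1,"delta_pos":[0,0,0],"spin":0}
    - {"jaw":1,"delta_pos":[0,3.5,-7],"spin":0}
    - {"jaw":1,"delta_pos":[0,12,-19.3],"spin":0}
    - {"jaw":1,"delta_pos":[0,21,-30.5],"spin":0}
    - {"jaw":1,"delta_pos":[0,31.7,-41.3],"spin":0}
    - {"jaw":1,"delta_pos":[0,43,-50.5],"spin":0}
    - {"jaw":1,"delta_pos":[0,55.3,-59],"spin":0}
  squeeze: 15

```text
time_s: 5.25
ee_pos: [503.1, 289.7, 291.7]
ee_rot: [-179.8, 0.0, -168.4]
force: [-1.5, -3.8, 2.3]
gripper_width: 9.5
```

Run:
```python
from h import *
s=st(); grab("scene","f_s.png",(330,30,490,190),4);st()
from fit import hp
p=np.load("jar.npy")
for a in (.7,.9,1.1,1.3,1.5,1.62):
    p[3]=a; print(a,delta(hp(p,0)-[0,0,16.6]))
```

```text
t5.25 pos [503.1 289.7 291.7] rot [-1.7982e+02  4.0000e-02 -1.6839e+02] F [-1.5 -3.8  2.3] w9.5 q [ 29.  17.  81.  -0.  82. -73.]
t5.30 pos [502.8 291.5 292.6] rot [-1.7996e+02  1.0000e-01 -1.6833e+02] F [-3.1 -3.8  6.5] w9.4 q [ 29.  17.  81.  -0.  83. -73.]
0.7 [ 0.1 -2.3  2.3]
0.9 [  0.1  24.5 -10.3]
1.1 [  0.2  53.2 -17.4]
1.3 [  0.2  82.7 -18.6]
1.5 [  0.3 111.9 -13.9]
1.62 [  0.4 128.7  -8.3]
```

View pics/f_s.png

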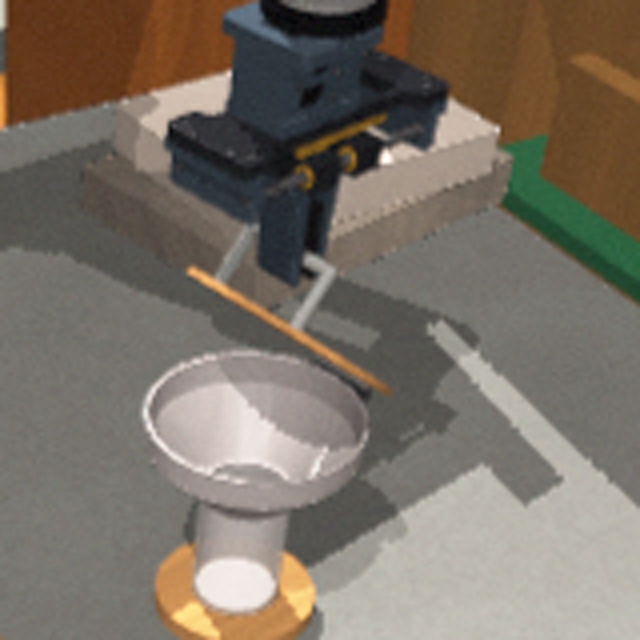

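apply_moves:
  plan:
    - {"jaw":1,"delta_pos":[0,12,-5],"spin":0}
    - {"jaw":1,"delta_pos":[0,25,-10.5],"spin":0}
    - {"jaw":1,"delta_pos":[0,39,-14.5],"spin":0}
    - {"jaw":1,"delta_pos":[0,53,-17.4],"spin":0}
    - {"jaw":1,"delta_pos":[0,68,-18.8],"spin":0}
    - {"jaw":1,"delta_pos":[0,83,-18.6],"spin":0}
    - {"jaw":1,"delta_pos":[0,98,-17],"spin":0}
    - {"jaw":1,"delta_pos":[0,112,-14],"spin":0}

```text
time_s: 6.3
ee_pos: [479.7, 402.3, 306.1]
ee_rot: [-180.0, 0.1, -168.3]
force: [-1.9, -1.7, 0.9]
gripper_width: 9.3
```

apply_moves:
  plan:
    - {"jaw":1,"delta_pos":[0,6,2],"spin":0}
    - {"jaw":1,"delta_pos":[0,10,3.5],"spin":0}
    - {"jaw":1,"delta_pos":[0,10,3.5],"spin":0}
    - {"jaw":0.7,"delta_pos":[0,10,3.5],"spin":0}
    - {"jaw":0.7,"delta_pos":[0,10,3.5],"spin":0}
    - {"jaw":0.7,"delta_pos":[0,10,3.5],"spin":0}
    - {"jaw":0.7,"delta_pos":[0,10,-10],"spin":0}
    - {"jaw":0.7,"delta_pos":[0,10,-50],"spin":0}

```text
time_s: 7.3
ee_pos: [477.2, 411.6, 355.4]
ee_rot: [-179.9, -0.1, -168.3]
force: [-0.2, -0.3, 0.9]
gripper_width: 27.4
```

Run:
```python
from h import *
s=st(); grab("scene","g_s.png",(330,0,490,160),4);st()
```

```text
t7.30 pos [477.2 411.6 355.4] rot [-1.7985e+02 -1.5000e-01 -1.6833e+02] F [-0.2 -0.3  0.9] w27.4 q [ 40.  21.  66.  -0.  93. -62.]
t7.35 pos [478.8 413.  363.1] rot [ 179.78    0.54 -168.32] F [0.7 0.7 3.3] w27.4 q [ 40.  21.  65.  -0.  94. -62.]
```

View pics/g_s.png

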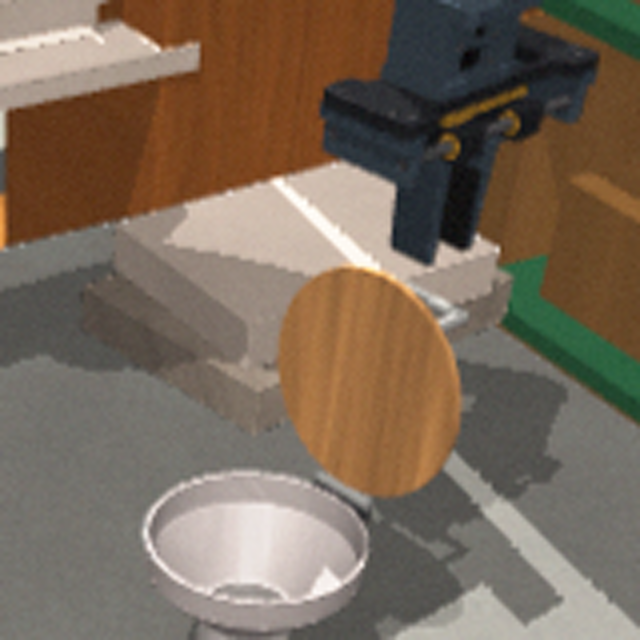

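Run:
```python
from h import *
s=st(); print(delta([600,-280,350]), delta([478,413,400]), delta([570,-100,380]))
```

```text
t7.35 pos [478.8 413.  363.1] rot [ 179.78    0.54 -168.32] F [0.7 0.7 3.3] w27.4 q [ 40.  21.  65.  -0.  94. -62.]
[  21.7 -703.2   10.2] [  0.5   0.3 -36.9] [  14.4 -520.8  -19. ]
```

apply_moves:
  plan:
    - {"jaw":0.5,"delta_pos":[0,0,-35],"spin":0}
    - {"jaw":0.5,"delta_pos":[1,-50,-45],"spin":0}
    - {"jaw":0.5,"delta_pos":[3,-110,-45],"spin":0}
    - {"jaw":0.5,"delta_pos":[5,-170,-45],"spin":0}
    - {"jaw":0.5,"delta_pos":[7,-230,-45],"spin":0.05}
    - {"jaw":0.5,"delta_pos":[9,-290,-40],"spin":0.1}
    - {"jaw":0.5,"delta_pos":[11,-350,-35],"spin":0.2}
    - {"jaw":0.5,"delta_pos":[13,-410,-30],"spin":0.2}

```text
time_s: 8.35
ee_pos: [549.1, 6.7, 392.6]
ee_rot: [179.7, 0.6, -179.8]
force: [-0.1, 0.9, 0.2]
gripper_width: 45.3
```

Run:
```python
from h import *
s=st(); print(delta([600,-280,350]))
```

```text
t8.35 pos [549.1   6.7 392.6] rot [ 179.68    0.64 -179.82] F [-0.1  0.9  0.2] w45.3 q [ -1.  12.  73.   0.  94. -91.]
[ -49.5 -287.1   41.6]
```

apply_moves:
  plan:
    - {"jaw":0.5,"delta_pos":[-10,-58,10],"spin":0}
    - {"jaw":0.5,"delta_pos":[-20,-116,20],"spin":0}
    - {"jaw":0.5,"delta_pos":[-30,-174,30],"spin":0}
    - {"jaw":0.5,"delta_pos":[-40,-230,40],"spin":0}
    - {"jaw":0.5,"delta_pos":[-45,-265,40],"spin":0}
    - {"jaw":0.5,"delta_pos":[-50,-285,40],"spin":0}
    - {"jaw":0.5,"delta_pos":[-50,-287,40],"spin":0}
    - {"jaw":0.5,"delta_pos":[-50,-287,40],"spin":0}

```text
time_s: 9.35
ee_pos: [600.6, -278.7, 352.2]
ee_rot: [179.7, 0.7, -179.8]
force: [0.3, -0.1, 0.7]
gripper_width: 45.2
```

```bash
cat >> h.py <<'E'
import pickle
def wlook(name,crop=None,scale=1):
    s=st(); c=cams.calibration("wrist"); im=grab("wrist",name,crop,scale); pickle.dump(c,open("cw.pkl","wb")); return c,im
E
python3 - <<'E'
from h import *
c,im=wlook("h_w.png")
for n,z in [("pawn1",20),("house1",17),("barrel1",16),("board",6),("tray",15)]:
    for d in det("wrist",n): print(n,d[:3],np.round(pt(c,d[1],z)[:2],0))
E
```

```text
t9.35 pos [ 600.6 -278.7  352.2] rot [ 179.65    0.68 -179.76] F [ 0.3 -0.1  0.7] w45.2 q [ -26.   24.   61.    1.   94. -116.]
pawn1 (0.74, array([374.5, 126.4]), [368, 121, 380, 134]) [ 543. -195.]
house1 (0.75, array([324.2,  39.3]), [317, 27, 333, 49]) [ 418. -276.]
house1 (0.57, array([327.1, 137.8]), [318, 131, 338, 144]) [ 561. -270.]
barrel1 (0.48, array([245.7,  45.5]), [239, 37, 253, 56]) [ 427. -393.]
board (0.9, array([320. ,  95.5]), [195, 0, 442, 199]) [ 496. -282.]
tray (0.76, array([515.5, 145.9]), [482, 101, 551, 194]) [573.  40.]
tray (0.74, array([374.5, 126.6]), [371, 119, 379, 134]) [ 543. -194.]
```

View pics/h_w.png

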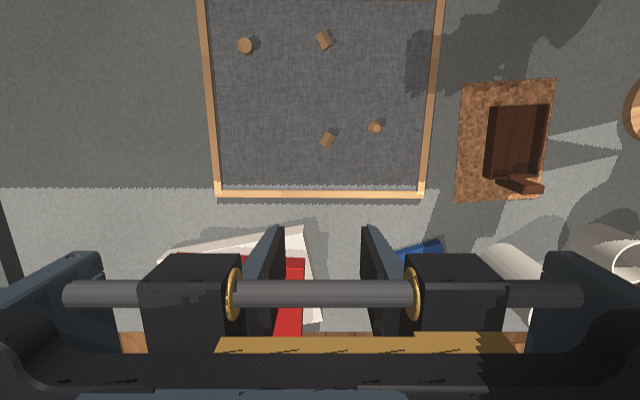

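Run:
```python
import cv2
im=cv2.imread("pics/h_w.png")
a=cv2.resize(im[15:65,295:355],None,fx=7,fy=7,interpolation=cv2.INTER_CUBIC)
b=cv2.resize(im[115:165,295:355],None,fx=7,fy=7,interpolation=cv2.INTER_CUBIC)
import numpy as np
cv2.imwrite("pics/h2.png",np.hstack([a[:350,:395],b[:350,:395]]))
cv2.imwrite("pics/h3.png",cv2.resize(im[60:220,440:580],None,fx=4,fy=3.7,interpolation=cv2.INTER_CUBIC))
```

```text
(no output)
```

View pics/h2.png

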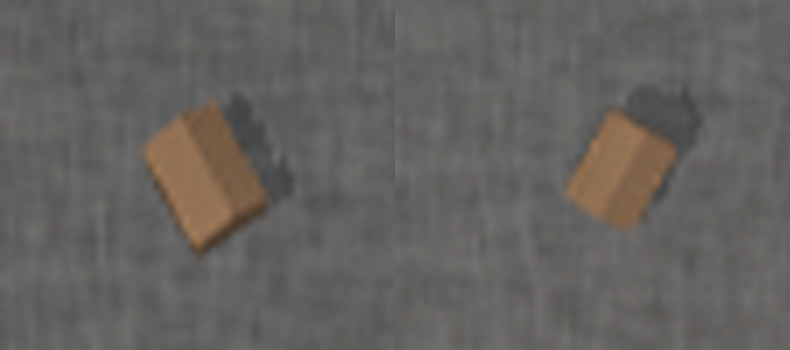

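View pics/h3.png

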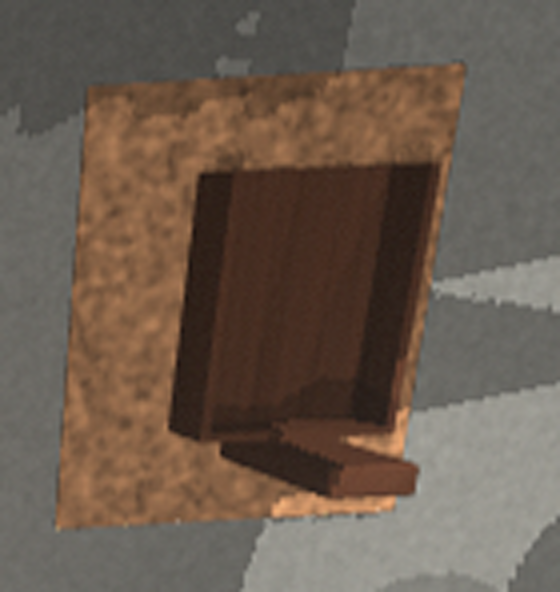

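Run:
```python
from h import *
c=pickle.load(open("cw.pkl","rb"))
for n,uv in [("FL",(200,172)),("FR",(440,163)),("RL",(170,432)),("m1",(92,86)),("m2",(465,64)),("m3",(57,528))]:
    print(n,np.round(pt(c,(440+uv[0]/4,60+uv[1]/3.7),3 if n[0]=='m' else 30),1))
def y(a,b):
    p=pt(c,a,15);q=pt(c,b,15); d=q-p; return np.degrees(np.arctan2(d[1],d[0]))
off=(295,15)
print(y((295+145/7,15+150/7),(295+197/7,15+252/7)), y((295+(612-395)/7,115+110/7),(295+(567-395)/7,115+195/7)))
ct=cams.calibration("top")
for n,uv in [("RL",(391,278)),("FL",(391,375)),("RR",(324,278)),("FR",(326,375))]:
    print(n,np.round(pt(ct,(150+uv[0]/2.2,80+uv[1]/2.2),30),1))
print(delta([543,-194,220]))
```

```text
FL [511.9 -20.   30. ]
FR [507.9  72.1  30. ]
RL [622.1 -14.1  30. ]
m1 [476.5 -54.6   3. ]
m2 [467.1  92.4   3. ]
m3 [675.  -42.4   3. ]
29.63773499727423 -28.132696540046243
RL [621.7  -2.5  30. ]
FL [504.6  -4.6  30. ]
RR [620.5  78.7  30. ]
FR [503.3  72.9  30. ]
[ 58.6  84.5 131.7]
```

apply_moves:
  plan:
    - {"jaw":0.4,"delta_pos":[20,30,40],"spin":0.18}
    - {"jaw":0.4,"delta_pos":[40,60,80],"spin":0.36}
    - {"jaw":0.4,"delta_pos":[58,84,130],"spin":0.54}
    - {"jaw":0.4,"delta_pos":[58,84,170],"spin":0.72}
    - {"jaw":0.4,"delta_pos":[58,84,200],"spin":0.9}
    - {"jaw":0.4,"delta_pos":[58,84,200],"spin":1.08}
    - {"jaw":0.4,"delta_pos":[58,84,200],"spin":1.26}
    - {"jaw":0.4,"delta_pos":[58,84,200],"spin":1.44}

```text
time_s: 10.65
ee_pos: [544.4, -193.8, 151.8]
ee_rot: [179.3, -0.2, 97.4]
force: [0.5, -0.0, -0.1]
gripper_width: 54.8
```

Run:
```python
from h import *
c,im=wlook("i_w.png")
for n,z in [("pawn1",20),("house1",17),("barrel1",16)]:
    for d in det("wrist",n): print(n,d[:3],np.round(pt(c,d[1],z)[:2],0))
print(delta([543,-194,9]))
```

```text
t10.65 pos [ 544.4 -193.8  151.8] rot [179.3   -0.24  97.43] F [ 0.5 -0.  -0.1] w54.8 q [-21.  21.  95.   1.  63. -29.]
pawn1 (0.91, array([320.8, 193.2]), [312, 184, 329, 203]) [ 544. -192.]
house1 (0.86, array([329.4, 261.8]), [315, 250, 343, 273]) [ 563. -269.]
house1 (0.75, array([198.4, 247.5]), [183, 239, 214, 249]) [ 420. -269.]
barrel1 (0.38, array([199. , 247.4]), [182, 239, 212, 253]) [ 421. -270.]
[ -0.4  -3.2 142.9]
```

View pics/i_w.png

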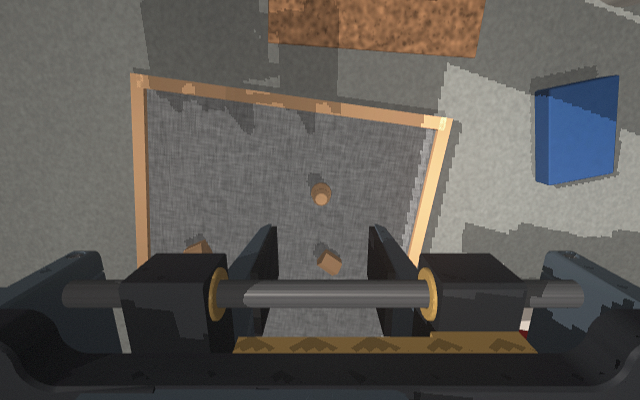

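apply_moves:
  plan:
    - {"jaw":0.4,"delta_pos":[1,-2,50],"spin":0.0}
    - {"jaw":0.4,"delta_pos":[1,-2,100],"spin":0.0}
    - {"jaw":0.4,"delta_pos":[1,-2,130],"spin":0.0}
    - {"jaw":0.4,"delta_pos":[1,-2,143],"spin":0}
    - {"jaw":0.4,"delta_pos":[1,-2,143],"spin":0}
    - {"jaw":1,"delta_pos":[1,-2,143],"spin":0}
    - {"jaw":1,"delta_pos":[1,-2,143],"spin":0}
    - {"jaw":1,"delta_pos":[1,-2,143],"spin":0}
  squeeze: 10

```text
time_s: 11.85
ee_pos: [544.4, -192.6, 9.6]
ee_rot: [179.2, -0.2, 97.9]
force: [-0.5, 0.5, -0.2]
gripper_width: 27.7
```

Run:
```python
from h import *
st(); grab("wrist","j_w.png",(180,130,460,330),2.5);st()
```

```text
t11.85 pos [ 544.4 -192.6    9.6] rot [179.23  -0.19  97.93] F [-0.5  0.5 -0.2] w27.7 q [-21.  30. 105.   1.  45. -29.]
t11.90 pos [ 544.2 -192.5    9.5] rot [179.24  -0.19  97.93] F [-0.1  0.7  0.5] w23.6 q [-21.  30. 105.   1.  45. -29.]
```

View pics/j_w.png

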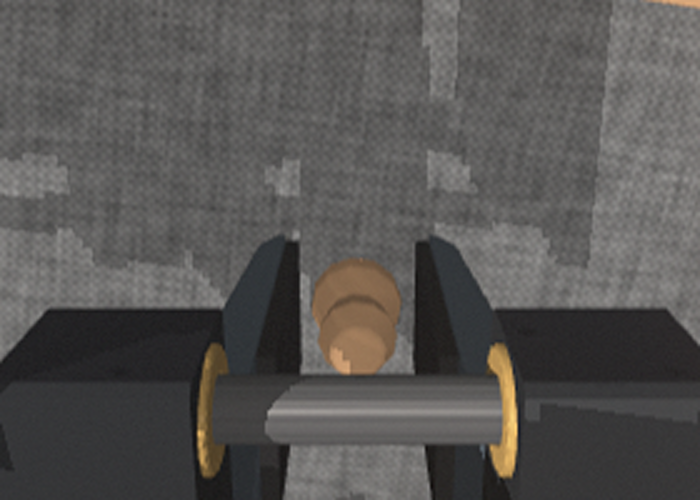

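apply_moves:
  plan:
    - {"jaw":1,"delta_pos":[0,0,0],"spin":0.0}
    - {"jaw":1,"delta_pos":[0,0,-15],"spin":0.0}
    - {"jaw":1,"delta_pos":[0,0,-70],"spin":0.0}
    - {"jaw":1,"delta_pos":[10,2,-120],"spin":0.05}
    - {"jaw":1,"delta_pos":[55,12,-140],"spin":0.1}
    - {"jaw":1,"delta_pos":[100,24,-140],"spin":0.1}
    - {"jaw":1,"delta_pos":[120,30,-140],"spin":0.1}
    - {"jaw":1,"delta_pos":[120,30,-140],"spin":0.1}
  squeeze: 10

```text
time_s: 12.9
ee_pos: [555.9, -69.2, 151.3]
ee_rot: [179.2, -0.2, 92.4]
force: [-0.7, 0.3, -0.3]
gripper_width: 20.9
```

Run:
```python
from h import *
wlook("k_w.png")
```

```text
t12.90 pos [555.9 -69.2 151.3] rot [179.19  -0.25  92.36] F [-0.7  0.3 -0.3] w20.9 q [ -9.  19.  98.   0.  62. -11.]
```

View pics/k_w.png

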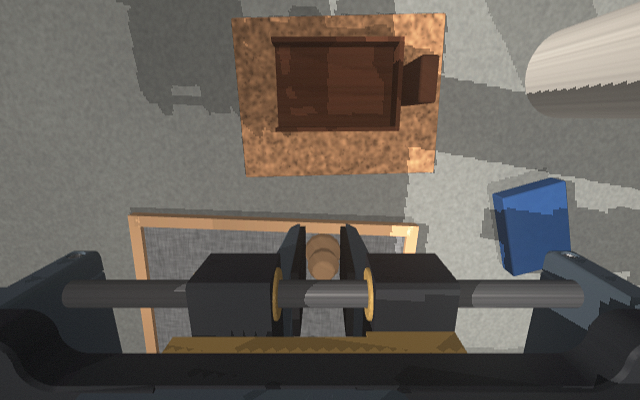

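Run:
```python
import cv2
im=cv2.imread("pics/k_w.png")
cv2.imwrite("pics/k2.png",cv2.resize(im[5:185,225:455],None,fx=3.4,fy=3.3,interpolation=cv2.INTER_CUBIC))
```

```text
(no output)
```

View pics/k2.png

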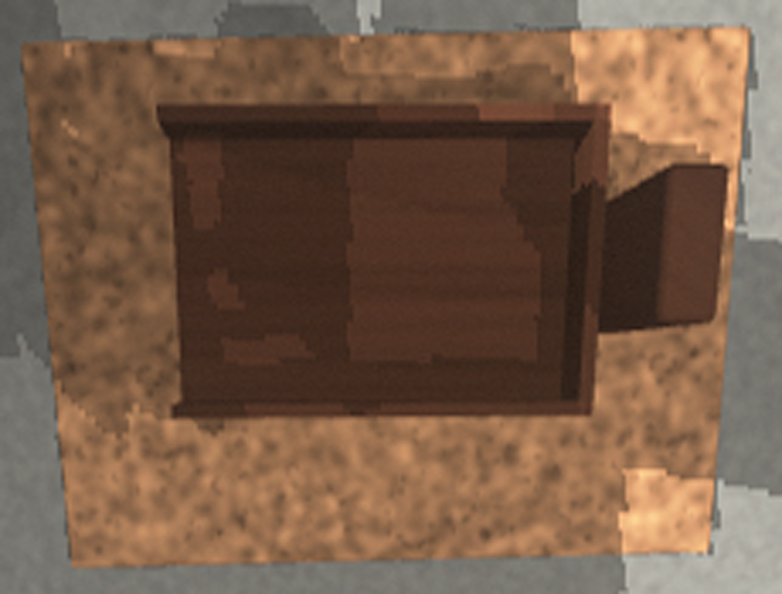

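```bash
cat > trayfit.py <<'E'
from h import *
from scipy.optimize import least_squares
c=pickle.load(open("cw.pkl","rb"))
def full(uv): return np.array([225+uv[0]/3.4,5+uv[1]/3.3])
def T(p,v): 
    cc,s=np.cos(p[2]),np.sin(p[2]); return [p[0]+cc*v[0]-s*v[1],p[1]+s*v[0]+cc*v[1],v[2]]
W=[((157,105),(-58,40)),((610,105),(58,40)),((592,413),(58,-40)),((173,415),(-58,-40))]
B=[((672,165),(58,17)),((727,167),(72,17)),((713,320),(72,-17)),((657,325),(58,-17))]
M=[((22,45),(-100,75)),((748,28),(100,75)),((712,553),(100,-75)),((73,567),(-100,-75))]
f=lambda p:np.concatenate([proj(c,T(p,(*xy,p[3])))[0]-full(uv) for uv,xy in W]+[proj(c,T(p,(*xy,79)))[0]-full(uv) for uv,xy in B])
r=least_squares(f,[562,36,0,29]); print(r.x,np.degrees(r.x[2]),np.round(r.fun,1)); np.save("tray.npy",r.x)
g=lambda p:np.concatenate([proj(c,T(p,(*xy,3)))[0]-full(uv) for uv,xy in M])
m=least_squares(g,[562,36,0]); print(m.x,np.degrees(m.x[2]),np.round(m.fun,1)); np.save("mat.npy",m.x)
for v in [(20,18),(20,-18),(-28,18),(-28,-18)]: print(v,np.round(T(r.x,(*v,14)),1),delta(T(r.x,(*v,14))))
E
python3 trayfit.py
```

```text
[5.66792041e+02 3.54210918e+01 4.28934749e-02 2.73632747e+01] 2.4576150811621873 [-0.  -0.2  0.1  0.  -0.8  0.9 -0.6  0.7 -1.1 -0.7  1.7 -1.3  1.2  1.3
 -0.7 -0.2]
[5.71097492e+02 2.36841612e+01 6.64130567e-02] 3.8051878516659547 [-0.9 -0.4  1.5 -0.5 -0.2  0.3 -0.5  1.3]
(20, 18) [586.   54.3  14. ] [122.6  33.4 138. ]
(20, -18) [587.5  18.3  14. ] [ 86.6  33.5 137.8]
(-28, 18) [538.   52.2  14. ] [122.5 -14.6 137.3]
(-28, -18) [539.6  16.2  14. ] [ 86.5 -14.5 137.2]
```

apply_moves:
  plan:
    - {"jaw":1,"delta_pos":[50,15,10],"spin":0.0}
    - {"jaw":1,"delta_pos":[100,30,30],"spin":0.0}
    - {"jaw":1,"delta_pos":[120,33,60],"spin":0.0}
    - {"jaw":1,"delta_pos":[120.5,33,100],"spin":0.0}
    - {"jaw":1,"delta_pos":[120.5,33,128],"spin":0.0}
    - {"jaw":1,"delta_pos":[120.5,33,140],"spin":0.0}
    - {"jaw":1,"delta_pos":[120.5,33,141],"spin":0.0}
    - {"jaw":1,"delta_pos":[120.5,33,141],"spin":0.0}
  squeeze: 10

```text
time_s: 13.95
ee_pos: [586.8, 51.7, 12.1]
ee_rot: [179.1, -0.2, 92.3]
force: [-0.3, -0.6, 0.0]
gripper_width: 20.7
```

Run:
```python
from h import *
st(); grab("wrist","l_w.png",(180,130,460,330),2.5);st()
```

```text
t13.95 pos [586.8  51.7  12.1] rot [179.09  -0.23  92.25] F [-0.3 -0.6  0. ] w20.7 q [  4.  30. 103.   0.  46.   1.]
t14.00 pos [586.8  51.9  12.3] rot [179.07  -0.23  92.27] F [-0.5 -1.  -0.1] w20.5 q [  4.  30. 103.   0.  46.   1.]
```

View pics/l_w.png

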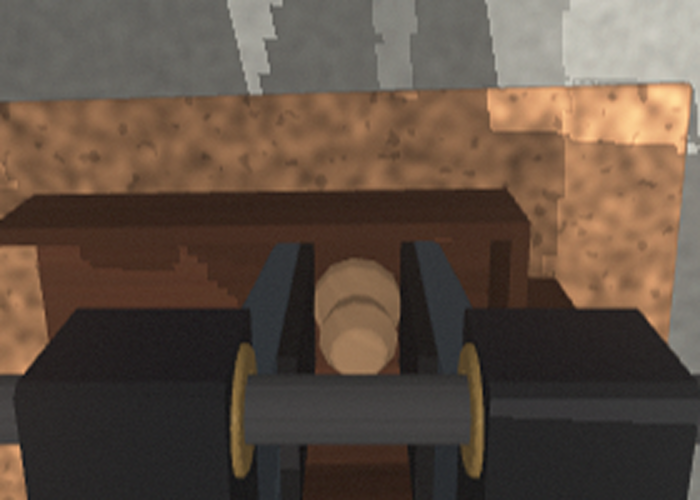

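apply_moves:
  plan:
    - {"jaw":1,"delta_pos":[0,0,1],"spin":0.0}
    - {"jaw":0.66,"delta_pos":[0,0,1.5],"spin":0.0}
    - {"jaw":0.66,"delta_pos":[0,0,1.5],"spin":0.0}
    - {"jaw":0.66,"delta_pos":[0,0,-10],"spin":0.0}
    - {"jaw":0.66,"delta_pos":[0,0,-60],"spin":0.0}
    - {"jaw":0.5,"delta_pos":[0,0,-110],"spin":0.0}
    - {"jaw":0.4,"delta_pos":[-40,-5,-138],"spin":0.0}
    - {"jaw":0.4,"delta_pos":[-95,-8,-138],"spin":0.0}

```text
time_s: 15.0
ee_pos: [582.2, -44.2, 153.9]
ee_rot: [178.6, -0.2, 92.4]
force: [0.6, -0.2, -0.6]
gripper_width: 54.3
```

Run:
```python
from h import *
s=st(); print(delta([562.5,-269.5,150]), np.deg2rad(s["ee_rot"][2]-62))
```

```text
t15.00 pos [582.2 -44.2 153.9] rot [178.64  -0.18  92.42] F [ 0.6 -0.2 -0.6] w54.3 q [-6. 21. 95.  0. 63. -8.]
[-224.3  -29.3    2.5] 0.5309974645910508
```

apply_moves:
  plan:
    - {"jaw":0.4,"delta_pos":[-55,-7,2],"spin":0.15}
    - {"jaw":0.4,"delta_pos":[-110,-15,2],"spin":0.3}
    - {"jaw":0.4,"delta_pos":[-165,-22,2],"spin":0.45}
    - {"jaw":0.4,"delta_pos":[-205,-28,2],"spin":0.53}
    - {"jaw":0.4,"delta_pos":[-220,-29,2],"spin":0.53}
    - {"jaw":0.4,"delta_pos":[-224,-29,2],"spin":0.53}
    - {"jaw":0.4,"delta_pos":[-224,-29,2],"spin":0.53}
    - {"jaw":0.4,"delta_pos":[-224,-29,2],"spin":0.53}

```text
time_s: 16.0
ee_pos: [563.0, -267.8, 150.6]
ee_rot: [178.9, -0.9, 62.2]
force: [-0.6, -0.4, -0.7]
gripper_width: 54.6
```

Run:
```python
from h import *
c,im=wlook("m_w.png")
for n,z in [("house1",17),("barrel1",16)]:
    for d in det("wrist",n): print(n,d[:3],np.round(pt(c,d[1],z)[:2],0))
print(delta([562.5,-269.5,9]))
```

```text
t16.00 pos [ 563.  -267.8  150.6] rot [178.93  -0.86  62.17] F [-0.6 -0.4 -0.7] w54.6 q [-27.  25.  89.   1.  65.   1.]
house1 (0.96, array([321.4, 197. ]), [307, 186, 334, 207]) [ 564. -270.]
[ -3.4  -2.5 141.5]
```

View pics/m_w.png

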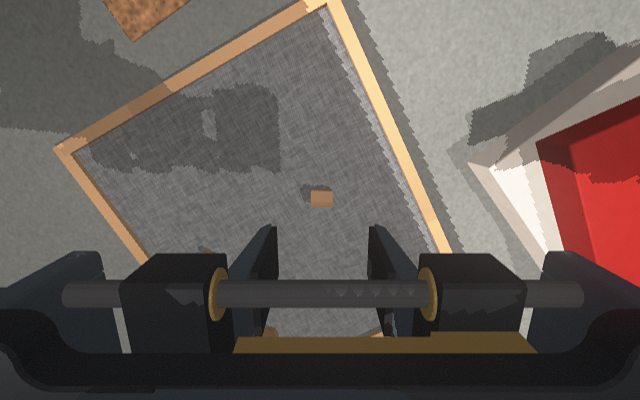

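apply_moves:
  plan:
    - {"jaw":0.4,"delta_pos":[-3.4,-1.5,50],"spin":0.0}
    - {"jaw":0.4,"delta_pos":[-3.4,-1.5,100],"spin":0.0}
    - {"jaw":0.4,"delta_pos":[-3.4,-1.5,130],"spin":0.0}
    - {"jaw":0.4,"delta_pos":[-3.4,-1.5,141],"spin":0}
    - {"jaw":1,"delta_pos":[-3.4,-1.5,141.5],"spin":0}
    - {"jaw":1,"delta_pos":[-3.4,-1.5,141.5],"spin":0}
    - {"jaw":1,"delta_pos":[-3.4,-1.5,141.5],"spin":0}
    - {"jaw":1,"delta_pos":[-3.4,-1.5,141.5],"spin":0}
  squeeze: 10

```text
time_s: 17.15
ee_pos: [564.0, -270.3, 10.2]
ee_rot: [178.8, -0.9, 62.1]
force: [0.2, -0.3, 2.4]
gripper_width: 21.9
```

Run:
```python
from h import *
from trayfit import T
s=st(); grab("wrist","n_w.png",(180,130,460,330),2.5)
r=np.load("tray.npy"); print(delta(T(r,(20,-16,150))),np.deg2rad(s["ee_rot"][2]-92.4))
```

```text
[ 6.26666716e+02 -1.82342710e+02 -4.86262129e-01  2.85757995e+01] -27.8607677079244 [ 0.  -0.2  0.2  0.5 -0.6  1.3 -0.8  0.8 -1.1 -0.8  1.6 -1.3  1.1  1.
 -0.6 -0.5]
[ 6.25069238e+02 -1.94116195e+02 -4.60335545e-01] -26.375283892436773 [-0.5 -0.5  1.  -0.2 -0.  -0.  -0.5  1.2]
(20, 18) [ 652.8 -175.8   14. ] [125.   34.4  -1.2]
(20, -18) [ 635.9 -207.6   14. ] [89.1 34.4 -1.7]
(-28, 18) [ 610.3 -153.3   14. ] [125.  -13.6  -2.2]
(-28, -18) [ 593.5 -185.2   14. ] [ 89.1 -13.6  -2.7]
t17.15 pos [ 564.  -270.3   10.2] rot [178.8   -0.85  62.14] F [ 0.2 -0.3  2.4] w21.9 q [-27.  33.  98.   1.  48.   0.]
[  93.1   37.2 -137.7] -0.5281186624969636
```

View pics/n_w.png

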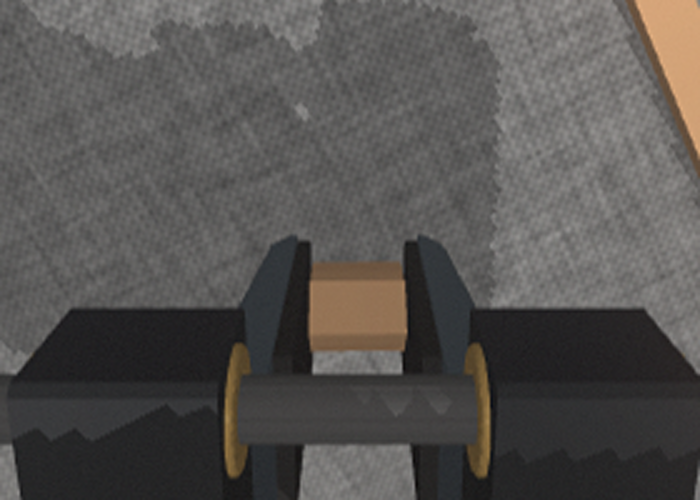

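```bash
cat >> h.py <<'E'
TRAY=(566.8,35.4,0.0429); MAT=(571.1,23.7,0.066)
def T(p,v):
    cc,s=np.cos(p[2]),np.sin(p[2]); return [p[0]+cc*v[0]-s*v[1],p[1]+s*v[0]+cc*v[1],v[2]]
E
python3 - <<'E'
from h import *
s=st(); print(delta(T(TRAY,(20,-16,150))),np.deg2rad(s["ee_rot"][2]-92.4))
E
```

```text
t17.20 pos [ 564.  -270.3   10.2] rot [178.81  -0.85  62.14] F [-0.8  0.2  4.3] w22.0 q [-27.  33.  98.   1.  48.   0.]
[ 269.9 -112.2 -138.2] -0.5281237624767698
```

apply_moves:
  plan:
    - {"jaw":1,"delta_pos":[0,0,-15],"spin":0.0}
    - {"jaw":1,"delta_pos":[0,0,-75],"spin":0.0}
    - {"jaw":1,"delta_pos":[40,-15,-120],"spin":-0.15}
    - {"jaw":1,"delta_pos":[95,-38,-138],"spin":-0.33}
    - {"jaw":1,"delta_pos":[150,-62,-138],"spin":-0.5}
    - {"jaw":1,"delta_pos":[205,-85,-138],"spin":-0.528}
    - {"jaw":1,"delta_pos":[250,-104,-138],"spin":-0.528}
    - {"jaw":1,"delta_pos":[270,-112,-138],"spin":-0.528}
  squeeze: 10

```text
time_s: 18.2
ee_pos: [587.7, 23.0, 151.0]
ee_rot: [178.5, -0.2, 92.5]
force: [0.5, -0.0, -1.6]
gripper_width: 22.1
```

Run:
```python
from h import *
s=st(); grab("top","o_t.png",(270,170,370,280),5); s=st();print(delta(T(TRAY,(20,-16,12))),np.deg2rad(s["ee_rot"][2]-92.4)); grab("wrist","o_w.png")
```

```text
t18.20 pos [587.7  23.  151. ] rot [ 1.7847e+02 -1.6000e-01  9.2540e+01] F [ 0.5 -0.  -1.6] w22.1 q [ 1. 21. 95.  0. 63. -2.]
t18.25 pos [588.   24.6 150.9] rot [178.45  -0.26  92.56] F [0.1 1.4 0.4] w22.4 q [ 1. 21. 95.  0. 63. -2.]
[ -4.9  -4.4 138.8] 0.0028220870771695343
```

View pics/o_t.png

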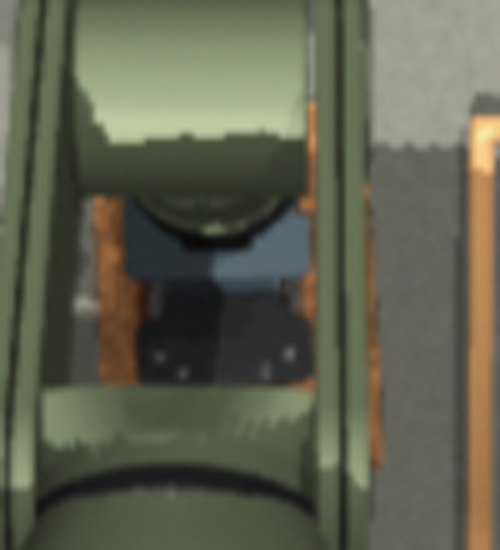

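View pics/o_w.png

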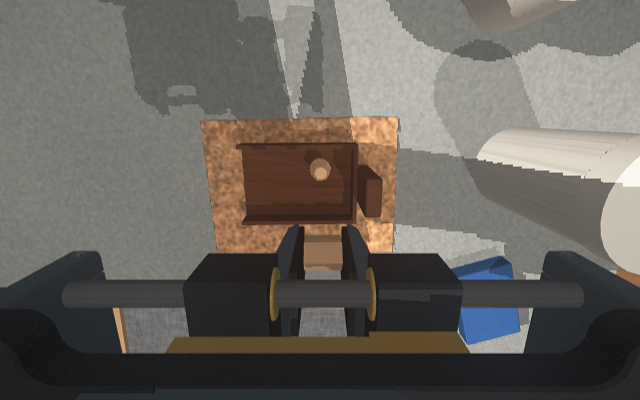

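apply_moves:
  plan:
    - {"jaw":1,"delta_pos":[-4,-4,20],"spin":0.0}
    - {"jaw":1,"delta_pos":[-5,-4.4,60],"spin":0.0}
    - {"jaw":1,"delta_pos":[-5,-4.4,100],"spin":0.0}
    - {"jaw":1,"delta_pos":[-5,-4.4,130],"spin":0.0}
    - {"jaw":1,"delta_pos":[-5,-4.4,139],"spin":0.0}
    - {"jaw":1,"delta_pos":[-5,-4.4,140],"spin":0.0}
    - {"jaw":0.66,"delta_pos":[-5,-4.4,140],"spin":0.0}
    - {"jaw":0.66,"delta_pos":[-5,-4.4,140],"spin":0.0}
  squeeze: 10

```text
time_s: 19.3
ee_pos: [587.8, 17.6, 11.3]
ee_rot: [178.4, -0.2, 92.6]
force: [0.4, 0.6, -1.2]
gripper_width: 31.2
```

Run:
```python
from h import *
s=st(); grab("wrist","p_w.png",(180,130,460,330),2.5); print(delta([420,-276,150]),np.deg2rad(s["ee_rot"][2]-119))
```

```text
t19.30 pos [587.8  17.6  11.3] rot [ 1.7841e+02 -1.5000e-01  9.2570e+01] F [ 0.4  0.6 -1.2] w31.2 q [  0.  30. 104.   0.  45.  -2.]
[-285.5 -176.8 -144.5] -0.46137120047197583
```

View pics/p_w.png

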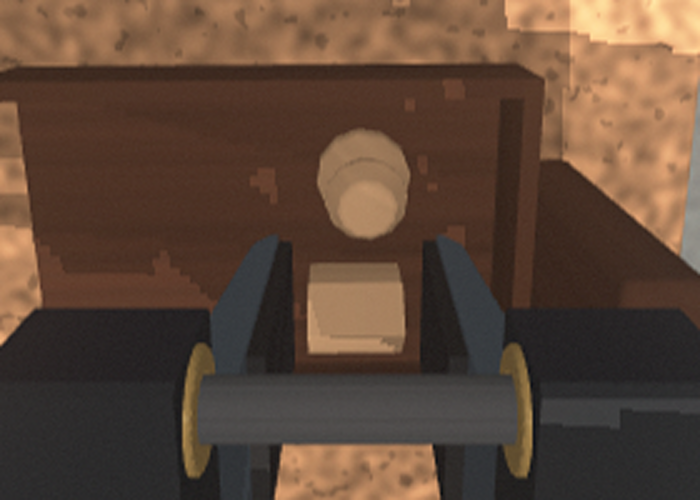

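apply_moves:
  plan:
    - {"jaw":0.66,"delta_pos":[0,0,-20],"spin":0.0}
    - {"jaw":0.6,"delta_pos":[0,0,-80],"spin":0.0}
    - {"jaw":0.4,"delta_pos":[-20,-12,-135],"spin":-0.1}
    - {"jaw":0.4,"delta_pos":[-70,-43,-144],"spin":-0.2}
    - {"jaw":0.4,"delta_pos":[-120,-74,-144],"spin":-0.3}
    - {"jaw":0.4,"delta_pos":[-170,-105,-144],"spin":-0.4}
    - {"jaw":0.4,"delta_pos":[-220,-136,-144],"spin":-0.46}
    - {"jaw":0.4,"delta_pos":[-265,-164,-144],"spin":-0.46}

```text
time_s: 20.35
ee_pos: [430.8, -256.5, 150.4]
ee_rot: [178.5, 0.6, 118.9]
force: [0.8, -0.6, 0.5]
gripper_width: 54.6
```

Run:
```python
from h import *
s=st(); print(delta([420,-276,110]),np.deg2rad(s["ee_rot"][2]-119))
```

```text
t20.35 pos [ 430.8 -256.5  150.4] rot [178.49   0.63 118.94] F [ 0.8 -0.6  0.5] w54.6 q [-33.  14. 106.   1.  59. -62.]
[-11.4 -20.   40. ] -0.0011231372591616183
```

apply_moves:
  plan:
    - {"jaw":0.4,"delta_pos":[-11,-20,0],"spin":0.0}
    - {"jaw":0.4,"delta_pos":[-11,-20,0],"spin":0.0}
    - {"jaw":0.4,"delta_pos":[-11,-20,0],"spin":0}
    - {"jaw":0.4,"delta_pos":[-11,-20,0],"spin":0}
    - {"jaw":0.4,"delta_pos":[-11,-20,0],"spin":0}
    - {"jaw":0.4,"delta_pos":[-11,-20,0],"spin":0}
    - {"jaw":0.4,"delta_pos":[-11,-20,0],"spin":0}
    - {"jaw":0.4,"delta_pos":[-11,-20,0],"spin":0}

```text
time_s: 21.35
ee_pos: [418.7, -275.8, 150.0]
ee_rot: [178.5, 0.6, 118.9]
force: [0.3, -0.6, 0.0]
gripper_width: 54.6
```

Run:
```python
from h import *
c,im=wlook("q_w.png")
for n,z in [("house1",17),("barrel1",16)]:
    for d in det("wrist",n): print(n,d[:3],np.round(pt(c,d[1],z)[:2],0),delta([*pt(c,d[1],z)[:2],9.5]))
```

```text
t21.35 pos [ 418.7 -275.8  150. ] rot [178.49   0.63 118.94] F [ 0.3 -0.6  0. ] w54.6 q [-35.  14. 106.   1.  59. -65.]
house1 (0.72, array([319.2, 192. ]), [305, 182, 332, 203]) [ 418. -275.] [  2.7  -4.1 140.5]
house1 (0.64, array([632.7,   4.3]), [619, 0, 640, 14]) [579.   8.] [172.7 274.3 145.9]
house1 (0.35, array([614. ,  16.3]), [566, 0, 638, 46]) [571.  -7.] [163.2 260.  145.7]
barrel1 (0.59, array([614.1,  16.6]), [569, 0, 638, 47]) [572.  -6.] [163.2 261.1 145.7]
```

View pics/q_w.png

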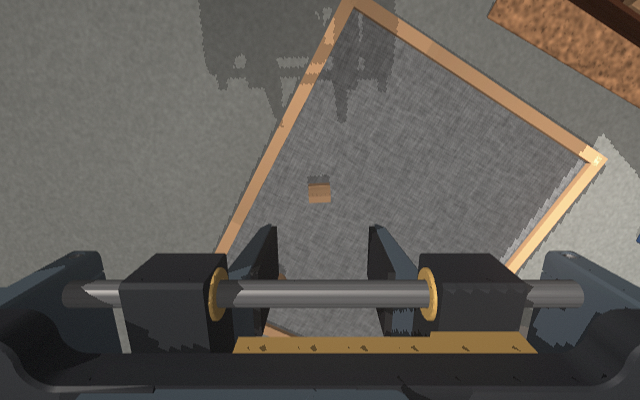

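apply_moves:
  plan:
    - {"jaw":0.4,"delta_pos":[2,-3.6,50],"spin":0.0}
    - {"jaw":0.4,"delta_pos":[2,-3.6,100],"spin":0.0}
    - {"jaw":0.4,"delta_pos":[2,-3.6,130],"spin":0.0}
    - {"jaw":0.4,"delta_pos":[2,-3.6,140],"spin":0}
    - {"jaw":1,"delta_pos":[2,-3.6,140],"spin":0}
    - {"jaw":1,"delta_pos":[2,-3.6,140],"spin":0}
    - {"jaw":1,"delta_pos":[2,-3.6,140],"spin":0}
    - {"jaw":1,"delta_pos":[2,-3.6,140],"spin":0}
  squeeze: 10

```text
time_s: 22.5
ee_pos: [419.0, -275.8, 10.9]
ee_rot: [178.4, 0.7, 118.9]
force: [0.1, 0.9, 4.9]
gripper_width: 22.3
```

Run:
```python
from h import *
s=st(); print(delta(T(TRAY,(-28,-16,150))),np.deg2rad(s["ee_rot"][2]-92.4));  grab("wrist","r_w.png",(180,130,460,330),2.5); st()
```

```text
t22.50 pos [ 419.  -275.8   10.9] rot [178.44   0.73 118.93] F [0.1 0.9 4.9] w22.3 q [-35.  24. 115.   2.  39. -66.]
[ 197.3  251.4 -134.8] 0.4630072050291778
t22.55 pos [ 419.  -275.8   10.9] rot [178.44   0.73 118.93] F [-0.9  0.6  4.2] w21.8 q [-35.  24. 115.   2.  39. -66.]
```

View pics/r_w.png

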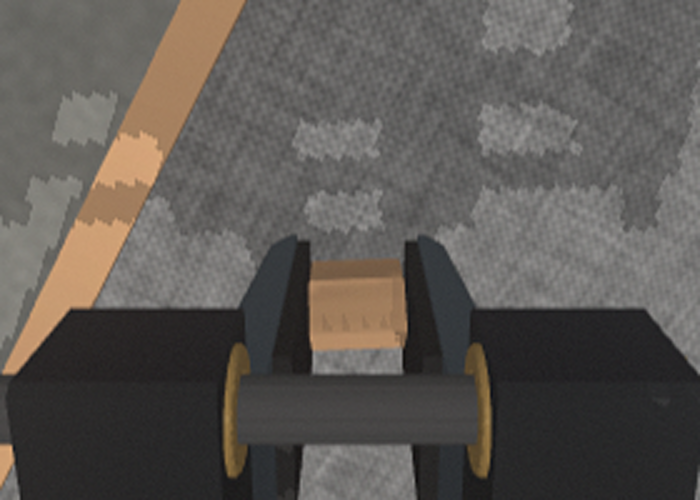

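apply_moves:
  plan:
    - {"jaw":1,"delta_pos":[0,0,-15],"spin":0.0}
    - {"jaw":1,"delta_pos":[0,0,-75],"spin":0.0}
    - {"jaw":1,"delta_pos":[30,38,-120],"spin":0.15}
    - {"jaw":1,"delta_pos":[65,83,-135],"spin":0.3}
    - {"jaw":1,"delta_pos":[100,128,-135],"spin":0.45}
    - {"jaw":1,"delta_pos":[135,173,-135],"spin":0.463}
    - {"jaw":1,"delta_pos":[170,218,-135],"spin":0.463}
    - {"jaw":1,"delta_pos":[195,249,-135],"spin":0.463}

```text
time_s: 23.55
ee_pos: [539.1, 17.4, 151.3]
ee_rot: [178.2, -0.0, 92.5]
force: [-0.3, -0.6, 0.5]
gripper_width: 22.0
```

Run:
```python
from h import *
s=st(); grab("wrist","s_w.png"); s=st(); print(delta(T(TRAY,(-29,-16,13))),np.deg2rad(s["ee_rot"][2]-92.4));
```

```text
t23.55 pos [539.1  17.4 151.3] rot [ 1.782e+02 -5.000e-02  9.250e+01] F [-0.3 -0.6  0.5] w22.0 q [  1.  17. 101.   0.  60.  -2.]
t23.60 pos [541.   20.9 151.4] rot [178.06  -0.24  92.57] F [2.2 2.2 0.4] w21.9 q [  1.  17. 101.   0.  60.  -2.]
[ -3.2  -7.3 138.2] 0.0029811892259793693
```

View pics/s_w.png

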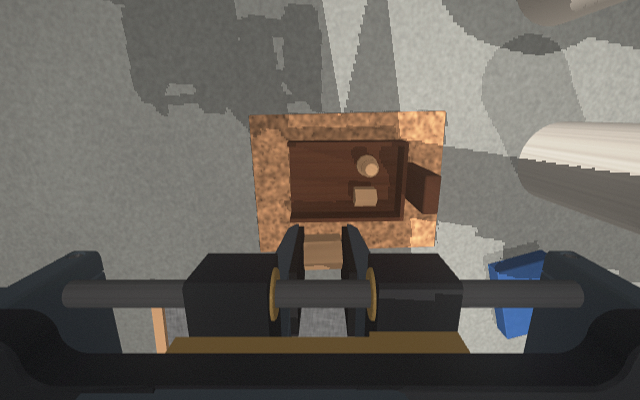

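apply_moves:
  plan:
    - {"jaw":1,"delta_pos":[-3,-7,20],"spin":0.0}
    - {"jaw":1,"delta_pos":[-3.2,-7.3,60],"spin":0.0}
    - {"jaw":1,"delta_pos":[-3.2,-7.3,100],"spin":0.0}
    - {"jaw":1,"delta_pos":[-3.2,-7.3,130],"spin":0.0}
    - {"jaw":1,"delta_pos":[-3.2,-7.3,138],"spin":0.0}
    - {"jaw":1,"delta_pos":[-3.2,-7.3,139],"spin":0.0}
    - {"jaw":0.66,"delta_pos":[-3.2,-7.3,139],"spin":0.0}
    - {"jaw":0.66,"delta_pos":[-3.2,-7.3,139],"spin":0.0}
  squeeze: 10

```text
time_s: 24.6
ee_pos: [539.3, 18.1, 13.4]
ee_rot: [177.9, -0.2, 92.6]
force: [0.9, 0.0, -0.3]
gripper_width: 31.1
```

Run:
```python
from h import *
s=st(); grab("wrist","t_w.png",(180,130,460,330),2.5); print(delta([428,-393,150]))
```

```text
t24.60 pos [539.3  18.1  13.4] rot [177.92  -0.23  92.57] F [ 0.9  0.  -0.3] w31.1 q [  1.  26. 111.   0.  41.  -2.]
[-405.2 -124.4 -143. ]
```

View pics/t_w.png

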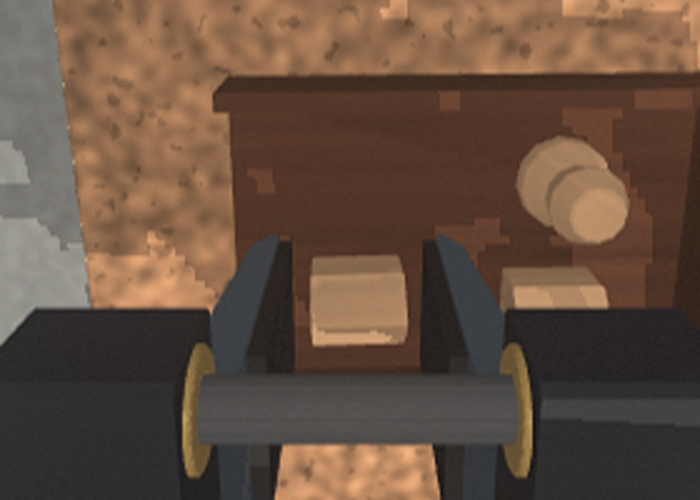

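apply_moves:
  plan:
    - {"jaw":0.66,"delta_pos":[0,0,-20],"spin":0.0}
    - {"jaw":0.6,"delta_pos":[0,0,-80],"spin":0.0}
    - {"jaw":0.4,"delta_pos":[-30,-10,-130],"spin":0}
    - {"jaw":0.4,"delta_pos":[-85,-27,-143],"spin":0}
    - {"jaw":0.4,"delta_pos":[-140,-43,-143],"spin":0}
    - {"jaw":0.4,"delta_pos":[-200,-61,-143],"spin":0}
    - {"jaw":0.4,"delta_pos":[-260,-80,-143],"spin":0}
    - {"jaw":0.4,"delta_pos":[-320,-98,-143],"spin":0}

```text
time_s: 25.65
ee_pos: [450.1, -307.9, 152.0]
ee_rot: [177.9, -0.2, 92.6]
force: [0.7, -0.1, -0.1]
gripper_width: 54.3
```

Run:
```python
from h import *
s=st(); print(delta([427,-393,130]))
```

```text
t25.65 pos [ 450.1 -307.9  152. ] rot [177.87  -0.19  92.57] F [ 0.7 -0.1 -0.1] w54.3 q [-37.  18. 100.   2.  61. -40.]
[-84.  -27.7  20.8]
```

apply_moves:
  plan:
    - {"jaw":0.4,"delta_pos":[-45,-15,0],"spin":0.0}
    - {"jaw":0.4,"delta_pos":[-78,-25,0],"spin":0.0}
    - {"jaw":0.4,"delta_pos":[-84,-27,0],"spin":0}
    - {"jaw":0.4,"delta_pos":[-84,-27,0],"spin":0}
    - {"jaw":0.4,"delta_pos":[-84,-27,0],"spin":0}
    - {"jaw":0.4,"delta_pos":[-84,-27,0],"spin":0}
    - {"jaw":0.4,"delta_pos":[-84,-27,0],"spin":0}
    - {"jaw":0.4,"delta_pos":[-84,-27,0],"spin":0}

```text
time_s: 26.65
ee_pos: [427.1, -392.7, 150.8]
ee_rot: [177.9, -0.2, 92.6]
force: [0.1, -0.3, 1.0]
gripper_width: 55.0
```

Run:
```python
from h import *
c,im=wlook("u_w.png")
for n,z in [("barrel1",16)]:
    for d in det("wrist",n): print(n,d[:3],np.round(pt(c,d[1],z)[:2],0),delta([*pt(c,d[1],z)[:2],9.5]))
```

```text
t26.65 pos [ 427.1 -392.7  150.8] rot [177.87  -0.19  92.6 ] F [ 0.1 -0.3  1. ] w55.0 q [-45.  21.  96.   2.  62. -48.]
barrel1 (0.58, array([318. , 194.9]), [308, 184, 329, 209]) [ 427. -393.] [ -1.   -4.9 141.2]
```

View pics/u_w.png

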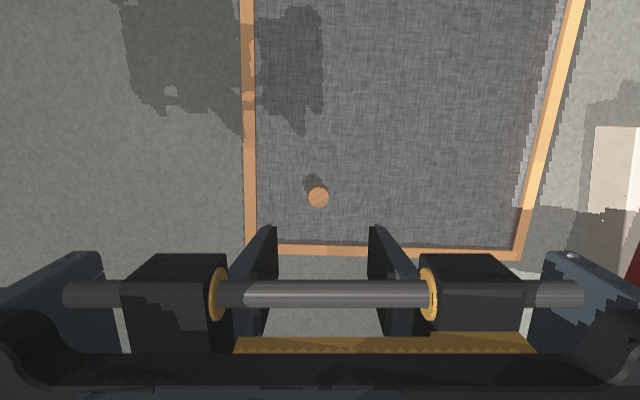

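apply_moves:
  plan:
    - {"jaw":0.4,"delta_pos":[-1,-4.7,50],"spin":0.0}
    - {"jaw":0.4,"delta_pos":[-1,-4.7,100],"spin":0.0}
    - {"jaw":0.4,"delta_pos":[-1,-4.7,130],"spin":0.0}
    - {"jaw":0.4,"delta_pos":[-1,-4.7,141],"spin":0}
    - {"jaw":1,"delta_pos":[-1,-4.7,141],"spin":0}
    - {"jaw":1,"delta_pos":[-1,-4.7,141],"spin":0}
    - {"jaw":1,"delta_pos":[-1,-4.7,141],"spin":0}
    - {"jaw":1,"delta_pos":[-1,-4.7,141],"spin":0}
  squeeze: 10

```text
time_s: 27.75
ee_pos: [428.0, -393.9, 10.7]
ee_rot: [177.8, -0.1, 92.6]
force: [-0.5, -0.1, 3.0]
gripper_width: 21.8
```

Run:
```python
from h import *
s=st(); print(delta(T(TRAY,(-29,16,150))),np.deg2rad(s["ee_rot"][2]-92.4));  grab("wrist","v_w.png",(180,130,460,330),2.5); st()
```

```text
t27.75 pos [ 428.  -393.9   10.7] rot [ 1.778e+02 -1.100e-01  9.258e+01] F [-0.5 -0.1  3. ] w21.8 q [-45.  30. 105.   2.  44. -49.]
[ 438.9  134.2 -133.4] 0.003074108100016447
t27.80 pos [ 428.  -393.9   10.7] rot [ 1.778e+02 -1.100e-01  9.258e+01] F [-0.3  0.2  4.5] w22.0 q [-45.  30. 105.   2.  44. -49.]
```

View pics/v_w.png

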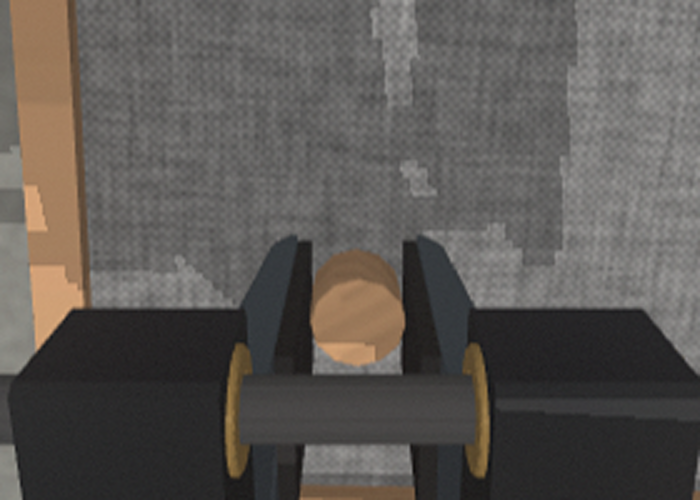

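apply_moves:
  plan:
    - {"jaw":1,"delta_pos":[0,0,-15],"spin":0.0}
    - {"jaw":1,"delta_pos":[5,2,-70],"spin":0.0}
    - {"jaw":1,"delta_pos":[40,12,-120],"spin":0}
    - {"jaw":1,"delta_pos":[95,29,-134],"spin":0}
    - {"jaw":1,"delta_pos":[152,47,-134],"spin":0}
    - {"jaw":1,"delta_pos":[210,64,-134],"spin":0}
    - {"jaw":1,"delta_pos":[268,82,-134],"spin":0}
    - {"jaw":1,"delta_pos":[326,100,-134],"spin":0}

```text
time_s: 28.8
ee_pos: [508.4, -62.4, 150.3]
ee_rot: [177.7, -0.1, 92.6]
force: [1.8, -0.1, -1.1]
gripper_width: 21.4
```

Run:
```python
from h import *
s=st(); print(delta(T(TRAY,(-29,16,60))),np.deg2rad(s["ee_rot"][2]-92.4));
```

```text
t28.80 pos [508.4 -62.4 150.3] rot [ 1.777e+02 -9.000e-02  9.256e+01] F [ 1.8 -0.1 -1.1] w21.4 q [ -9.  15. 105.   1.  58. -12.]
[111.   30.1  91.7] 0.002837786229500557
```

apply_moves:
  plan:
    - {"jaw":1,"delta_pos":[50,14,10],"spin":0.0}
    - {"jaw":1,"delta_pos":[95,26,40],"spin":0.0}
    - {"jaw":1,"delta_pos":[110,30,80],"spin":0}
    - {"jaw":1,"delta_pos":[111,30,88],"spin":0}
    - {"jaw":1,"delta_pos":[111,30,88],"spin":0}
    - {"jaw":1,"delta_pos":[111,30,88],"spin":0}
    - {"jaw":1,"delta_pos":[111,30,88],"spin":0}
    - {"jaw":1,"delta_pos":[111,30,88],"spin":0}

```text
time_s: 29.8
ee_pos: [537.3, 49.7, 64.5]
ee_rot: [177.6, -0.1, 92.5]
force: [0.5, 0.8, -0.0]
gripper_width: 21.7
```

Run:
```python
from h import *
s=st(); print(delta(T(TRAY,(-29,16,13))),np.deg2rad(s["ee_rot"][2]-92.4)); grab("wrist","w_w.png")
```

```text
t29.80 pos [537.3  49.7  64.5] rot [ 1.7762e+02 -9.0000e-02  9.2520e+01] F [ 0.5  0.8 -0. ] w21.7 q [  4.  22. 108.   0.  47.   2.]
[ 0.3 -2.2 51.5] 0.0021171603926604804
```

View pics/w_w.png

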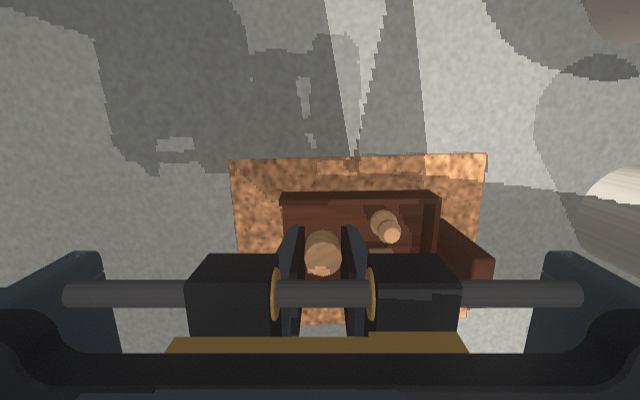

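apply_moves:
  plan:
    - {"jaw":1,"delta_pos":[0,-2,25],"spin":0.0}
    - {"jaw":1,"delta_pos":[0,-2.2,45],"spin":0.0}
    - {"jaw":1,"delta_pos":[0,-2.2,52],"spin":0}
    - {"jaw":1,"delta_pos":[0,-2.2,52],"spin":0}
    - {"jaw":0.66,"delta_pos":[0,-2.2,52],"spin":0}
    - {"jaw":0.66,"delta_pos":[0,-2.2,52],"spin":0}
    - {"jaw":0.66,"delta_pos":[0,-2.2,40],"spin":0}
    - {"jaw":0.66,"delta_pos":[0,-2.2,0],"spin":0}

```text
time_s: 30.85
ee_pos: [533.5, 49.6, 63.9]
ee_rot: [177.9, -0.1, 92.5]
force: [0.7, -0.1, -1.1]
gripper_width: 30.6
```

Run:
```python
from h import *
s=st(); grab("wrist","x_w.png",(150,130,470,330),2.4); s=st(); print(delta(T(TRAY,(65,0,150))),np.deg2rad(s["ee_rot"][2]-182.5));
```

```text
t30.85 pos [533.5  49.6  63.9] rot [ 1.7788e+02 -8.0000e-02  9.2530e+01] F [ 0.7 -0.1 -1.1] w30.6 q [  4.  22. 108.   0.  47.   2.]
t30.90 pos [537.6  49.9  70.2] rot [ 1.7719e+02 -1.0000e-01  9.2530e+01] F [ 1.1 -0.3  3. ] w31.0 q [  4.  22. 108.   0.  48.   2.]
[-15.7  97.3 -75.1] -1.5703251757239503
```

View pics/x_w.png

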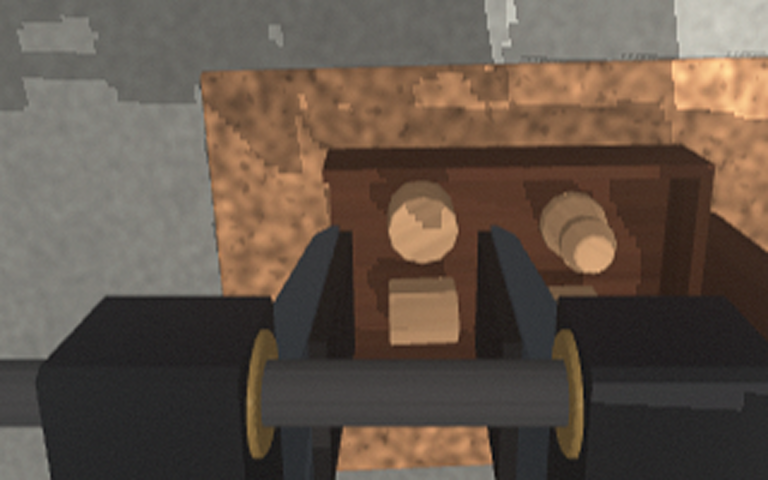

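apply_moves:
  plan:
    - {"jaw":0.66,"delta_pos":[0,0,-40],"spin":-0.1}
    - {"jaw":0.5,"delta_pos":[-3,20,-70],"spin":-0.28}
    - {"jaw":0.35,"delta_pos":[-8,50,-75],"spin":-0.46}
    - {"jaw":0.35,"delta_pos":[-15,80,-75],"spin":-0.64}
    - {"jaw":0.35,"delta_pos":[-15.7,97,-75],"spin":-0.82}
    - {"jaw":0.35,"delta_pos":[-15.7,97,-75],"spin":-1.0}
    - {"jaw":0.35,"delta_pos":[-15.7,97,-75],"spin":-1.18}
    - {"jaw":0.35,"delta_pos":[-15.7,97,-75],"spin":-1.36}

```text
time_s: 31.9
ee_pos: [631.5, 38.2, 150.8]
ee_rot: [179.3, 2.8, 170.8]
force: [-0.0, 0.3, -0.1]
gripper_width: 59.7
```

Run:
```python
from h import *
s=st(); print(delta(T(TRAY,(65,0,110))),np.deg2rad(s["ee_rot"][2]-182.5));
```

```text
t31.90 pos [631.5  38.2 150.8] rot [179.31   2.8  170.77] F [-0.   0.3 -0.1] w59.7 q [  2.  24.  90.   0.  63. -78.]
[ 1.8 -0.5 40.8] -0.20472493028872654
```

apply_moves:
  plan:
    - {"jaw":0.35,"delta_pos":[1,-0.5,10],"spin":-0.15}
    - {"jaw":0.35,"delta_pos":[1,-0.5,25],"spin":-0.205}
    - {"jaw":0.35,"delta_pos":[1,-0.5,38],"spin":-0.205}
    - {"jaw":0.35,"delta_pos":[1,-0.5,40],"spin":-0.205}
    - {"jaw":0.35,"delta_pos":[1,-0.5,40],"spin":-0.205}
    - {"jaw":0.35,"delta_pos":[1,-0.5,40],"spin":-0.205}
    - {"jaw":0.35,"delta_pos":[1,-0.5,40],"spin":-0.205}
    - {"jaw":0.35,"delta_pos":[1,-0.5,40],"spin":-0.205}

```text
time_s: 32.9
ee_pos: [632.6, 38.1, 111.1]
ee_rot: [179.9, 2.9, -177.5]
force: [0.1, 0.1, -0.2]
gripper_width: 59.2
```

Run:
```python
from h import *
c,im=wlook("y_w.png"); print(delta(T(TRAY,(65,0,41))),proj(c,[T(TRAY,(65,-17,79)),T(TRAY,(65,17,79)),T(TRAY,(-58,40,29)),T(TRAY,(-58,-40,29))])); grab("scene","y_s.png",(270,150,400,280),4)
```

```text
t32.90 pos [632.6  38.1 111.1] rot [ 179.9     2.9  -177.47] F [ 0.1  0.1 -0.2] w59.2 q [  2.  26.  92.   0.  58. -90.]
[ 4.3  0.  69.9] [[300.12071857 228.38338566]
 [348.05431827 228.40104993]
 [378.84717645  46.26141887]
 [269.3555646   46.08498365]]
```

View pics/y_w.png

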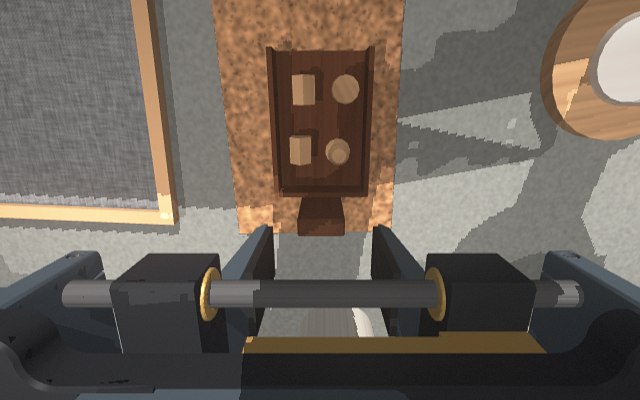

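View pics/y_s.png

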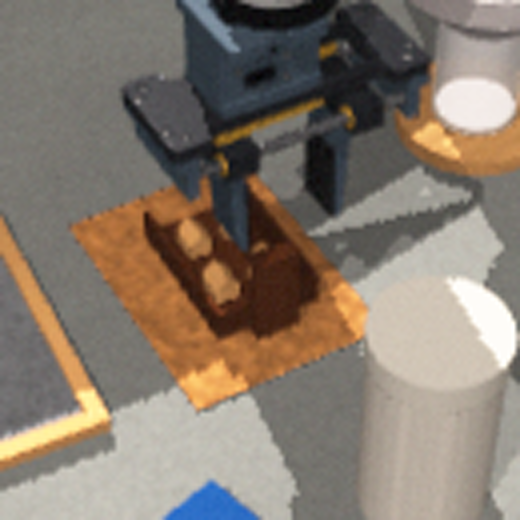

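apply_moves:
  plan:
    - {"jaw":0.35,"delta_pos":[4,-2,25],"spin":0}
    - {"jaw":0.35,"delta_pos":[4,-2,50],"spin":0}
    - {"jaw":0.35,"delta_pos":[4,-2,66],"spin":0}
    - {"jaw":0.35,"delta_pos":[4,-2,70],"spin":0}
    - {"jaw":1,"delta_pos":[4,-2,70],"spin":0}
    - {"jaw":1,"delta_pos":[4,-2,70],"spin":0}
    - {"jaw":1,"delta_pos":[4,-2,70],"spin":0}
    - {"jaw":1,"delta_pos":[4,-2,70],"spin":0}
  squeeze: 45

```text
time_s: 34.0
ee_pos: [632.7, 36.3, 41.7]
ee_rot: [179.9, 3.0, -177.5]
force: [-0.5, 0.2, 1.4]
gripper_width: 33.8
```

Run:
```python
from h import *
st(); grab("wrist","z_w.png"); grab("scene","z_s.png",(270,150,400,280),4);st()
```

```text
t34.00 pos [632.7  36.3  41.7] rot [ 179.89    2.98 -177.47] F [-0.5  0.2  1.4] w33.8 q [  2.  30.  97.   0.  50. -90.]
t34.10 pos [632.6  36.3  41.7] rot [ 179.89    2.98 -177.47] F [-0.6  0.6  4.9] w33.4 q [  2.  30.  97.   0.  50. -90.]
```

View pics/z_w.png

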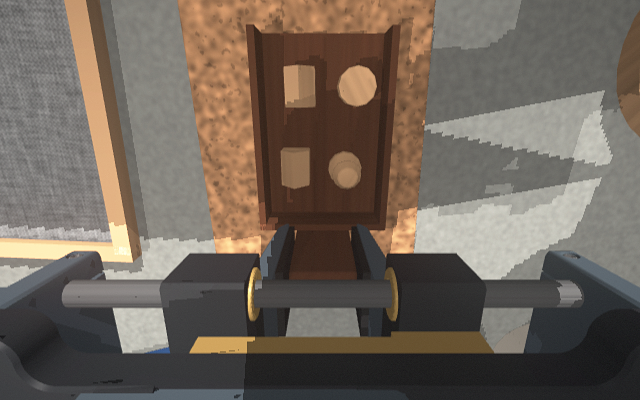

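View pics/z_s.png

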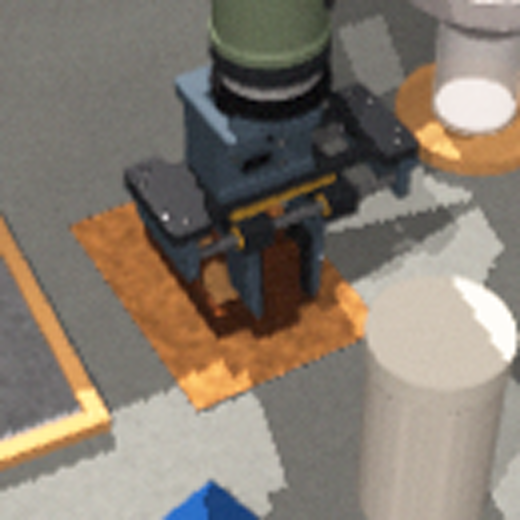

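apply_moves:
  plan:
    - {"jaw":1,"delta_pos":[0,0,0],"spin":0}
    - {"jaw":1,"delta_pos":[0,0,-3],"spin":0}
    - {"jaw":1,"delta_pos":[0,0,-7],"spin":0}
    - {"jaw":1,"delta_pos":[0,0,-12],"spin":0}
    - {"jaw":1,"delta_pos":[0,0,-18],"spin":0}
    - {"jaw":1,"delta_pos":[0,0,-24],"spin":0}
    - {"jaw":1,"delta_pos":[0,0,-28],"spin":0}
    - {"jaw":1,"delta_pos":[0,0,-30],"spin":0}
  squeeze: 60

```text
time_s: 35.1
ee_pos: [631.2, 36.1, 72.1]
ee_rot: [179.9, 3.0, -177.5]
force: [-0.3, 0.3, -3.0]
gripper_width: 33.9
```

Run:
```python
from h import *
st(); grab("wrist","aa_w.png"); grab("scene","aa_s.png",(270,150,400,280),4);st()
```

```text
t35.10 pos [631.2  36.1  72.1] rot [ 179.89    3.01 -177.47] F [-0.3  0.3 -3. ] w33.9 q [  2.  28.  95.   0.  53. -90.]
t35.20 pos [631.2  36.1  71.9] rot [ 179.89    3.   -177.47] F [ 0.3  0.2 -2.4] w33.9 q [  2.  28.  95.   0.  53. -90.]
```

View pics/aa_w.png

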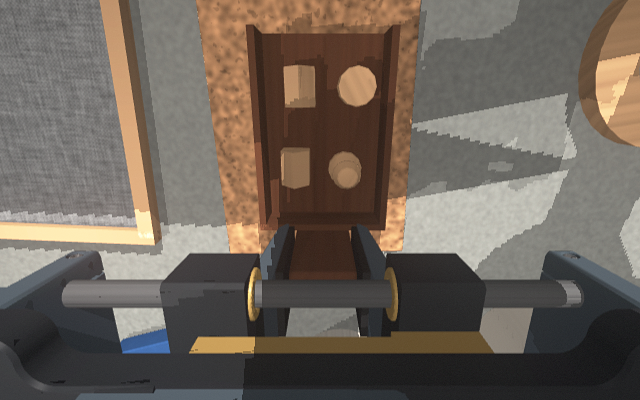

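View pics/aa_s.png

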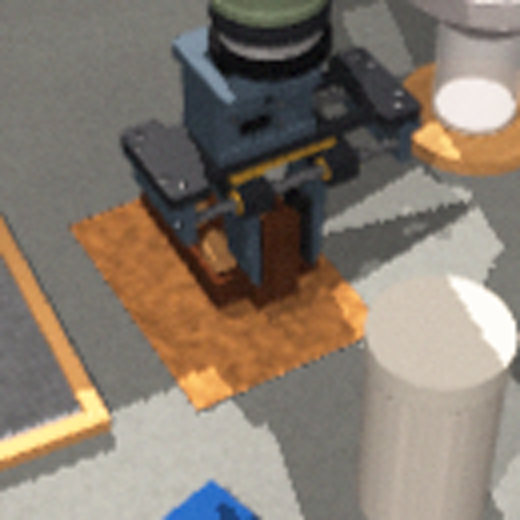

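apply_moves:
  plan:
    - {"jaw":1,"delta_pos":[0,0,-6],"spin":0}
    - {"jaw":1,"delta_pos":[0,0,-18],"spin":0}
    - {"jaw":1,"delta_pos":[0,0,-36],"spin":0}
    - {"jaw":1,"delta_pos":[0,0,-60],"spin":0}
    - {"jaw":1,"delta_pos":[0,0,-84],"spin":0}
    - {"jaw":1,"delta_pos":[0,0,-102],"spin":0}
    - {"jaw":1,"delta_pos":[0,0,-114],"spin":0}
    - {"jaw":1,"delta_pos":[0,0,-120],"spin":0}
  squeeze: 60

```text
time_s: 36.2
ee_pos: [625.1, 35.6, 192.7]
ee_rot: [179.9, 3.1, -177.5]
force: [0.3, -0.1, -2.9]
gripper_width: 33.7
```

apply_moves:
  plan:
    - {"jaw":1,"delta_pos":[0,0,-6],"spin":0}
    - {"jaw":1,"delta_pos":[0,0,-18],"spin":0}
    - {"jaw":1,"delta_pos":[0,0,-34],"spin":0}
    - {"jaw":1,"delta_pos":[0,0,-52],"spin":0}
    - {"jaw":1,"delta_pos":[0,0,-70],"spin":0}
    - {"jaw":1,"delta_pos":[0,0,-84],"spin":0}
    - {"jaw":1,"delta_pos":[0,0,-92],"spin":0}
    - {"jaw":1,"delta_pos":[0,0,-95],"spin":0}

```text
time_s: 37.2
ee_pos: [620.0, 35.2, 287.9]
ee_rot: [179.9, 3.1, -177.5]
force: [-0.5, 0.1, -3.0]
gripper_width: 33.5
```

Run:
```python
from h import *
s=st(); grab("wrist","ab_w.png"); st();print(delta([523,198,287]), np.deg2rad(182.5-102))
```

```text
t37.20 pos [620.   35.2 287.9] rot [ 179.89    3.08 -177.47] F [-0.5  0.1 -3. ] w33.5 q [  2.  19.  78.   0.  80. -90.]
t37.25 pos [620.   35.2 287.9] rot [ 179.89    3.08 -177.47] F [-0.  -1.1 -2.1] w33.6 q [  2.  19.  78.   0.  80. -90.]
[ 89.7 166.9  -3.6] 1.4049900478554354
```

View pics/ab_w.png

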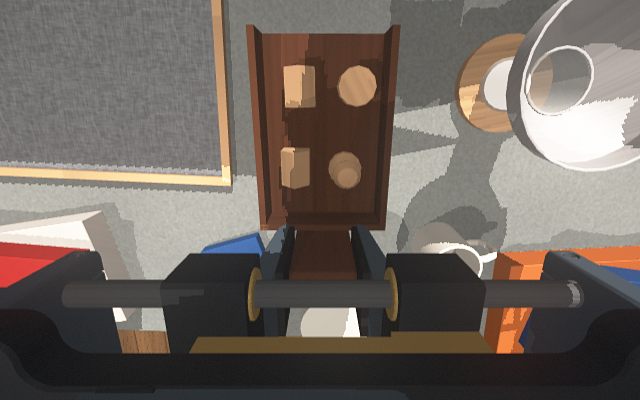

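apply_moves:
  plan:
    - {"jaw":1,"delta_pos":[2,4,0],"spin":0.03}
    - {"jaw":1,"delta_pos":[6,12,0],"spin":0.1}
    - {"jaw":1,"delta_pos":[12,24,0],"spin":0.2}
    - {"jaw":1,"delta_pos":[20,38,-2],"spin":0.32}
    - {"jaw":1,"delta_pos":[28,53,-3],"spin":0.44}
    - {"jaw":1,"delta_pos":[35,67,-3],"spin":0.56}
    - {"jaw":1,"delta_pos":[41,78,-3],"spin":0.66}
    - {"jaw":1,"delta_pos":[45,84,-3],"spin":0.71}

```text
time_s: 38.25
ee_pos: [570.4, 117.9, 287.9]
ee_rot: [178.0, 2.2, 141.7]
force: [0.9, 0.2, -2.3]
gripper_width: 33.7
```

Run:
```python
from h import *
s=st(); print(delta([523,198,287]), np.deg2rad(s["ee_rot"][2]-102))
```

```text
t38.25 pos [570.4 117.9 287.9] rot [177.97   2.19 141.69] F [ 0.9  0.2 -2.3] w33.7 q [ 11.  15.  83.  -0.  78. -41.]
[86.8 33.6 -1.2] 0.692722958724381
```

apply_moves:
  plan:
    - {"jaw":1,"delta_pos":[4,2,0],"spin":0.03}
    - {"jaw":1,"delta_pos":[12,5,0],"spin":0.1}
    - {"jaw":1,"delta_pos":[24,9,0],"spin":0.2}
    - {"jaw":1,"delta_pos":[39,15,0],"spin":0.32}
    - {"jaw":1,"delta_pos":[54,21,0],"spin":0.44}
    - {"jaw":1,"delta_pos":[69,27,0],"spin":0.56}
    - {"jaw":1,"delta_pos":[80,31,0],"spin":0.65}
    - {"jaw":1,"delta_pos":[86.5,33.5,0],"spin":0.69}

```text
time_s: 39.25
ee_pos: [522.3, 198.3, 285.1]
ee_rot: [177.1, 0.4, 102.1]
force: [-1.8, 0.4, -2.8]
gripper_width: 33.4
```

Run:
```python
from h import *
s=st(); grab("wrist","ac_w.png"); grab("scene","ac_s.png",(300,20,490,210),3.2); st();print(delta([523,198,287]))
```

```text
t39.25 pos [522.3 198.3 285.1] rot [177.15   0.41 102.08] F [-1.8  0.4 -2.8] w33.4 q [20. 13. 87. -1. 77.  8.]
t39.35 pos [522.4 198.3 285.2] rot [177.14   0.4  102.21] F [-0.7 -0.  -2.6] w33.7 q [20. 13. 87. -1. 77.  8.]
[-0.5  0.6 -1.8]
```

View pics/ac_w.png

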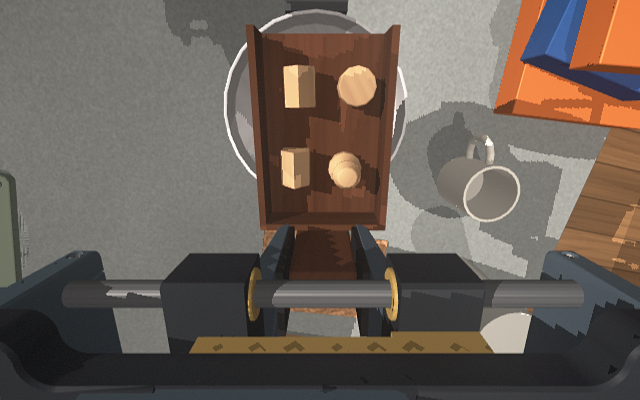

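View pics/ac_s.png

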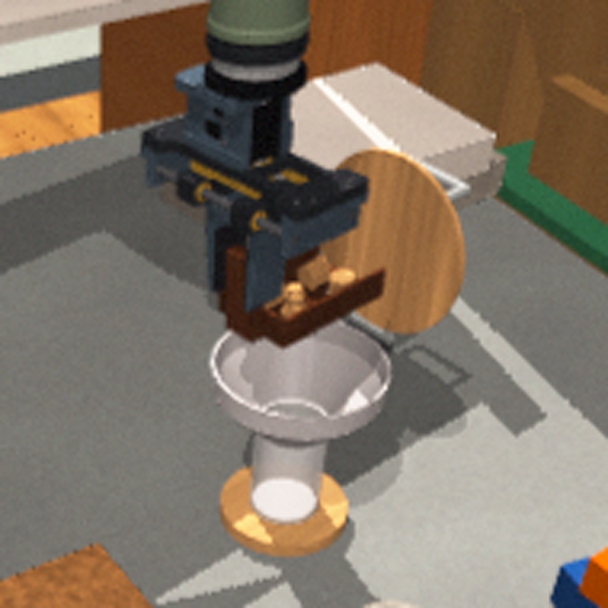

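apply_moves:
  plan:
    - {"jaw":1,"delta_pos":[0,0,0],"spin":0}
    - {"jaw":1,"delta_pos":[0,0,0],"spin":0}
    - {"jaw":1,"delta_pos":[0,0,0],"spin":0}
    - {"jaw":1,"delta_pos":[0,0,0],"spin":0}
    - {"jaw":1,"delta_pos":[0,0,0],"spin":0}
    - {"jaw":1,"delta_pos":[0,0,0],"spin":0}
    - {"jaw":1,"delta_pos":[0,0,0],"spin":0}
    - {"jaw":1,"delta_pos":[0,0,0],"spin":0}
  squeeze: 20

```text
time_s: 40.35
ee_pos: [522.4, 198.3, 285.2]
ee_rot: [177.1, 0.4, 102.2]
force: [0.0, -0.4, -2.2]
gripper_width: 33.8
```

Run:
```python
from h import *
s=st(); grab("wrist","ad_w.png",(200,0,440,240),2.5)
```

```text
t40.35 pos [522.4 198.3 285.2] rot [177.14   0.4  102.21] F [ 0.  -0.4 -2.2] w33.8 q [20. 13. 87. -1. 77.  8.]
```

View pics/ad_w.png

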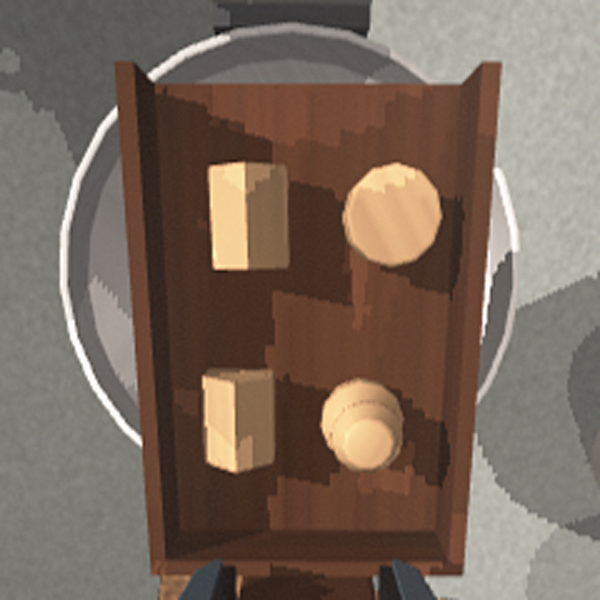

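apply_moves:
  plan:
    - {"jaw":1,"delta_pos":[0,0,0],"spin":0}
    - {"jaw":1,"delta_pos":[0,0,0],"spin":0}
    - {"jaw":1,"delta_pos":[0,0,0],"spin":0}
    - {"jaw":1,"delta_pos":[0,0,0],"spin":0}
    - {"jaw":1,"delta_pos":[0,0,0],"spin":0}
    - {"jaw":1,"delta_pos":[0,0,0],"spin":0}
    - {"jaw":1,"delta_pos":[0,0,0],"spin":0}
    - {"jaw":1,"delta_pos":[0,0,0],"spin":0}
  squeeze: 11

```text
time_s: 41.4
ee_pos: [522.4, 198.3, 285.2]
ee_rot: [177.1, 0.4, 102.2]
force: [-0.1, 0.7, -2.9]
gripper_width: 34.4
```

Run:
```python
from h import *
s=st(); grab("wrist","ae_w.png",(200,0,440,240),2.5)
```

```text
t41.40 pos [522.4 198.3 285.2] rot [177.14   0.4  102.21] F [-0.1  0.7 -2.9] w34.4 q [20. 13. 87. -1. 77.  8.]
```

View pics/ae_w.png

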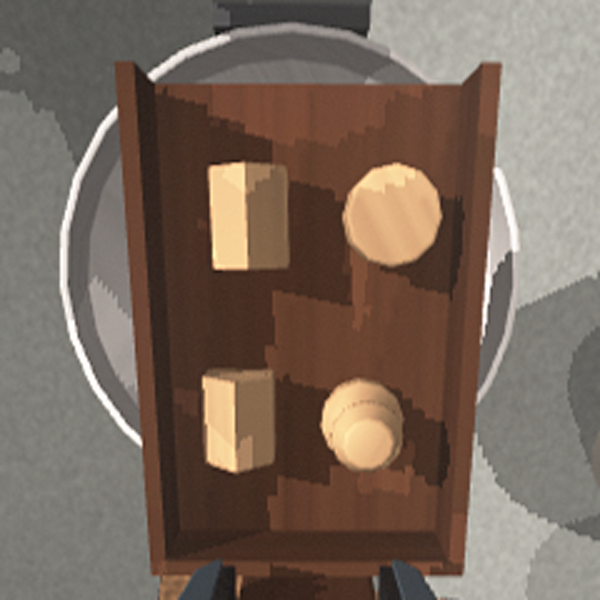

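Still level; go lower.

apply_moves:
  plan:
    - {"jaw":1,"delta_pos":[0,0,0],"spin":0}
    - {"jaw":1,"delta_pos":[0,0,0],"spin":0}
    - {"jaw":1,"delta_pos":[0,0,0],"spin":0}
    - {"jaw":1,"delta_pos":[0,0,0],"spin":0}
    - {"jaw":1,"delta_pos":[0,0,0],"spin":0}
    - {"jaw":1,"delta_pos":[0,0,0],"spin":0}
    - {"jaw":1,"delta_pos":[0,0,0],"spin":0}
    - {"jaw":1,"delta_pos":[0,0,0],"spin":0}
  squeeze: 7

```text
time_s: 42.45
ee_pos: [522.4, 198.3, 285.2]
ee_rot: [177.1, 0.4, 102.2]
force: [0.2, -0.0, -3.0]
gripper_width: 33.9
```

Run:
```python
from h import *
s=st(); grab("wrist","af_w.png",(200,0,440,240),2.5)
```

```text
t42.45 pos [522.4 198.3 285.2] rot [177.14   0.4  102.21] F [ 0.2 -0.  -3. ] w33.9 q [20. 13. 87. -1. 77.  8.]
```

View pics/af_w.png

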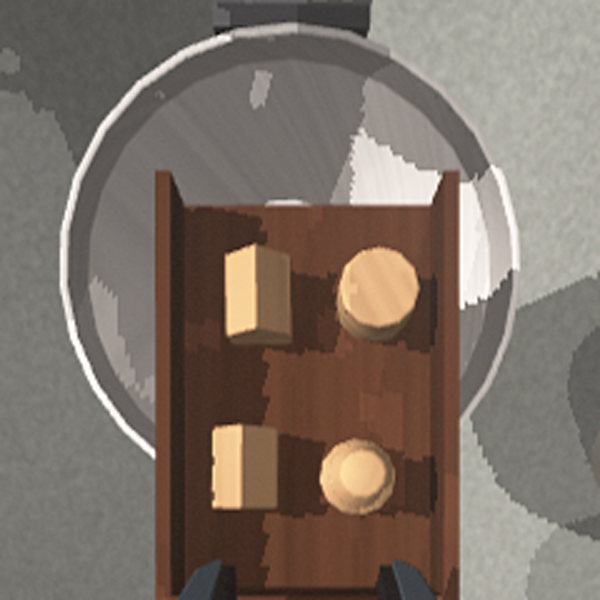

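apply_moves:
  plan:
    - {"jaw":1,"delta_pos":[0,0,0],"spin":0}
    - {"jaw":1,"delta_pos":[0,0,0],"spin":0}
    - {"jaw":1,"delta_pos":[0,0,0],"spin":0}
    - {"jaw":1,"delta_pos":[0,0,0],"spin":0}
    - {"jaw":1,"delta_pos":[0,0,0],"spin":0}
    - {"jaw":1,"delta_pos":[0,0,0],"spin":0}
    - {"jaw":1,"delta_pos":[0,0,0],"spin":0}
    - {"jaw":1,"delta_pos":[0,0,0],"spin":0}
  squeeze: 6

```text
time_s: 43.5
ee_pos: [522.4, 198.3, 285.2]
ee_rot: [177.1, 0.4, 102.2]
force: [0.3, -0.1, -2.5]
gripper_width: 33.9
```

Run:
```python
from h import *
s=st(); grab("wrist","ag_w.png",(200,0,440,240),2.5); grab("scene","ag_s.png",(300,20,490,210),3.2)
```

```text
t43.50 pos [522.4 198.3 285.2] rot [177.13   0.4  102.21] F [ 0.3 -0.1 -2.5] w33.9 q [20. 13. 87. -1. 77.  8.]
```

View pics/ag_w.png

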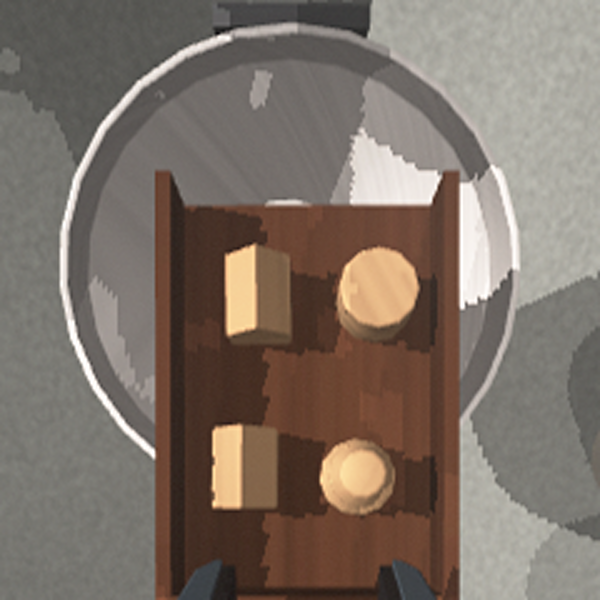

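View pics/ag_s.png

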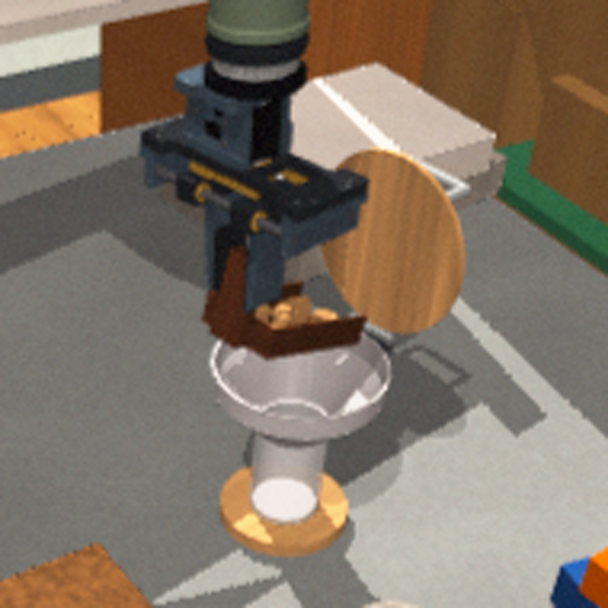

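apply_moves:
  plan:
    - {"jaw":1,"delta_pos":[0,0,0],"spin":0}
    - {"jaw":1,"delta_pos":[0,0,0],"spin":0}
    - {"jaw":1,"delta_pos":[0,0,0],"spin":0}
    - {"jaw":1,"delta_pos":[0,0,0],"spin":0}
    - {"jaw":1,"delta_pos":[0,0,0],"spin":0}
    - {"jaw":1,"delta_pos":[0,0,0],"spin":0}
    - {"jaw":1,"delta_pos":[0,0,0],"spin":0}
    - {"jaw":1,"delta_pos":[0,0,0],"spin":0}
  squeeze: 4.5

```text
time_s: 44.6
ee_pos: [522.4, 198.4, 285.3]
ee_rot: [177.1, 0.4, 102.2]
force: [-0.7, -1.1, -2.2]
gripper_width: 34.1
```

Run:
```python
from h import *
s=st(); grab("wrist","ah_w.png",(200,0,440,240),2.5); grab("scene","ah_s.png",(300,20,490,210),3.2)
```

```text
t44.60 pos [522.4 198.4 285.3] rot [177.13   0.4  102.21] F [-0.7 -1.1 -2.2] w34.1 q [20. 13. 87. -1. 77.  8.]
```

View pics/ah_w.png

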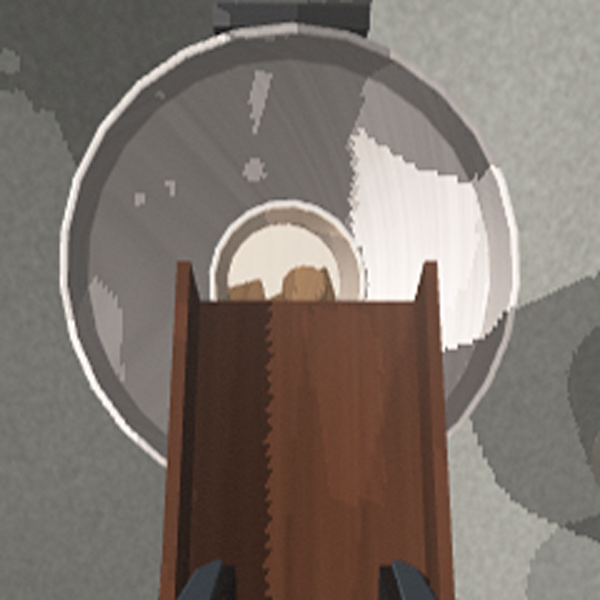

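View pics/ah_s.png

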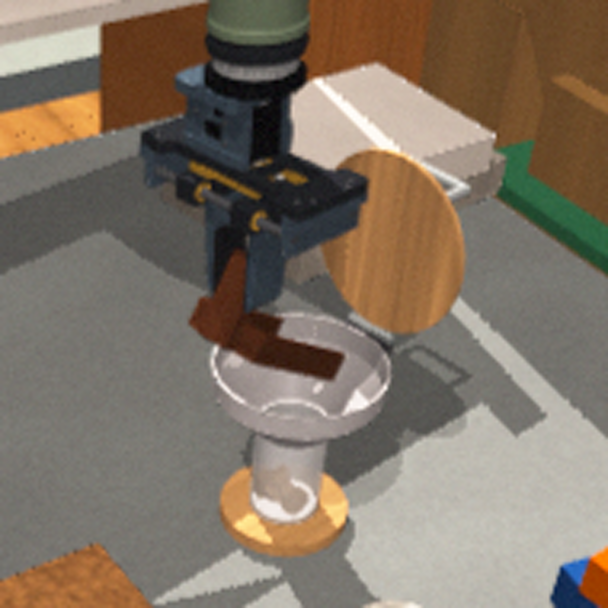

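apply_moves:
  plan:
    - {"jaw":1,"delta_pos":[0,0,0],"spin":0}
    - {"jaw":1,"delta_pos":[0,0,0],"spin":0}
    - {"jaw":1,"delta_pos":[0,0,-5],"spin":0}
    - {"jaw":1,"delta_pos":[0,0,-15],"spin":0}
    - {"jaw":1,"delta_pos":[-5,0,-30],"spin":0}
    - {"jaw":1,"delta_pos":[-20,0,-45],"spin":0}
    - {"jaw":1,"delta_pos":[-45,0,-58],"spin":0}
    - {"jaw":1,"delta_pos":[-60,0,-60],"spin":0}
  squeeze: 40

```text
time_s: 45.7
ee_pos: [532.8, 137.9, 347.6]
ee_rot: [176.9, 0.4, 102.1]
force: [0.6, -0.2, -1.3]
gripper_width: 33.2
```

Run:
```python
from h import *
s=st(); c,im=wlook("ai_w.png",(200,0,440,240),2.5); grab("scene","ai_s.png",(330,60,440,210),4)
# tilt estimate
Rm=R.from_euler("xyz",s["ee_rot"],degrees=True).as_matrix()
g=s["ee_pos"]-18.8*Rm[:,2]
for th in range(20,56,4):
    t=np.radians(th); lx=123*np.cos(t)-55*np.sin(t); lz=123*np.sin(t)+55*np.cos(t)
    P=[g+Rm@np.array([lx,y,lz]) for y in (-36,36)]
    print(th,np.round((proj(c,P)-[200,0])*2.5,0).tolist())
```

```text
t45.70 pos [532.8 137.9 347.6] rot [176.95   0.42 102.14] F [ 0.6 -0.2 -1.3] w33.2 q [14. 11. 80. -0. 85.  1.]
t45.70 pos [532.8 137.9 347.6] rot [176.95   0.42 102.14] F [ 0.6 -0.2 -1.3] w33.2 q [14. 11. 80. -0. 85.  1.]
20 [[188.0, 224.0], [426.0, 224.0]]
24 [[192.0, 249.0], [422.0, 249.0]]
28 [[196.0, 273.0], [418.0, 273.0]]
32 [[199.0, 297.0], [415.0, 297.0]]
36 [[202.0, 321.0], [412.0, 321.0]]
40 [[204.0, 345.0], [410.0, 345.0]]
44 [[207.0, 369.0], [407.0, 369.0]]
48 [[209.0, 392.0], [405.0, 392.0]]
52 [[210.0, 416.0], [403.0, 416.0]]
```

View pics/ai_w.png

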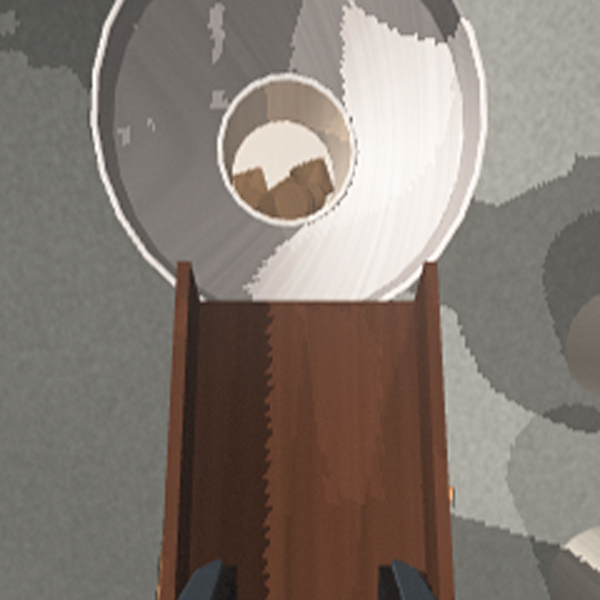

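View pics/ai_s.png

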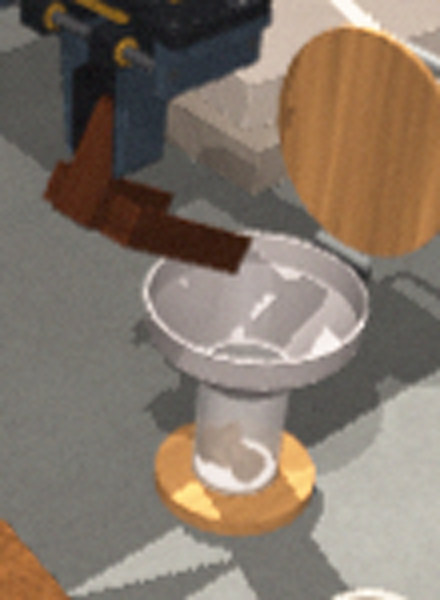

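Run:
```python
from h import *
s=env.state(); print(delta([581,36,250]), np.deg2rad(102.14-182.5))
```

```text
[-108.9   21.2   98.2] -1.4025465869026432
```

apply_moves:
  plan:
    - {"jaw":1,"delta_pos":[-5,1,0],"spin":0}
    - {"jaw":1,"delta_pos":[-20,4,5],"spin":-0.1}
    - {"jaw":1,"delta_pos":[-40,8,15],"spin":-0.23}
    - {"jaw":1,"delta_pos":[-60,12,30],"spin":-0.38}
    - {"jaw":1,"delta_pos":[-80,15,50],"spin":-0.53}
    - {"jaw":1,"delta_pos":[-95,18,65],"spin":-0.68}
    - {"jaw":1,"delta_pos":[-105,20,80],"spin":-0.83}
    - {"jaw":1,"delta_pos":[-109,21,88],"spin":-0.95}

```text
time_s: 46.8
ee_pos: [580.0, 35.6, 258.4]
ee_rot: [178.7, 2.5, 156.7]
force: [0.1, -0.0, -1.5]
gripper_width: 33.7
```

Run:
```python
from h import *
s=st(); print(delta([581,36,150]), np.deg2rad(s["ee_rot"][2]-182.5))
```

```text
t46.80 pos [580.   35.6 258.4] rot [178.72   2.48 156.72] F [ 0.1 -0.  -1.5] w33.7 q [  2.  16.  87.   0.  75. -64.]
[  3.9  -1.7 108.3] -0.45002823285656207
```

apply_moves:
  plan:
    - {"jaw":1,"delta_pos":[0,0,5],"spin":-0.08}
    - {"jaw":1,"delta_pos":[1,0,20],"spin":-0.2}
    - {"jaw":1,"delta_pos":[2,-1,40],"spin":-0.32}
    - {"jaw":1,"delta_pos":[3,-1.5,65],"spin":-0.42}
    - {"jaw":1,"delta_pos":[4,-1.7,90],"spin":-0.45}
    - {"jaw":1,"delta_pos":[4,-1.7,105],"spin":-0.45}
    - {"jaw":1,"delta_pos":[4,-1.7,109],"spin":-0.45}
    - {"jaw":1,"delta_pos":[4,-1.7,109],"spin":-0.45}

```text
time_s: 47.8
ee_pos: [581.3, 36.2, 149.7]
ee_rot: [179.9, 2.8, -177.5]
force: [0.5, -0.2, -1.9]
gripper_width: 33.6
```

Run:
```python
from h import *
s=st(); grab("wrist","aj_w.png"); grab("scene","aj_s.png",(270,110,420,260),4); print(delta([581.6,36,100]))
```

```text
t47.80 pos [581.3  36.2 149.7] rot [ 179.92    2.83 -177.48] F [ 0.5 -0.2 -1.9] w33.6 q [  2.  20.  97.   0.  60. -90.]
[ 2.5 -0.2 50.3]
```

View pics/aj_w.png

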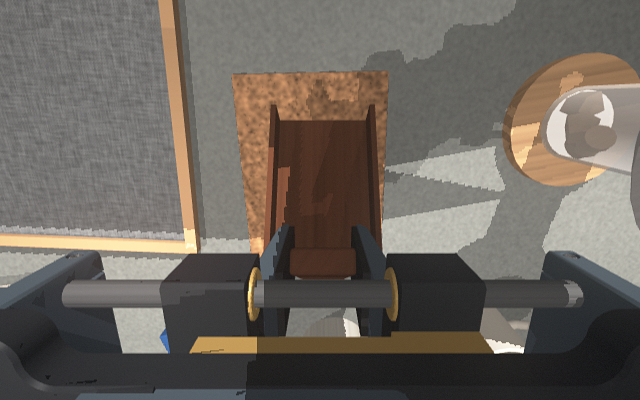

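View pics/aj_s.png

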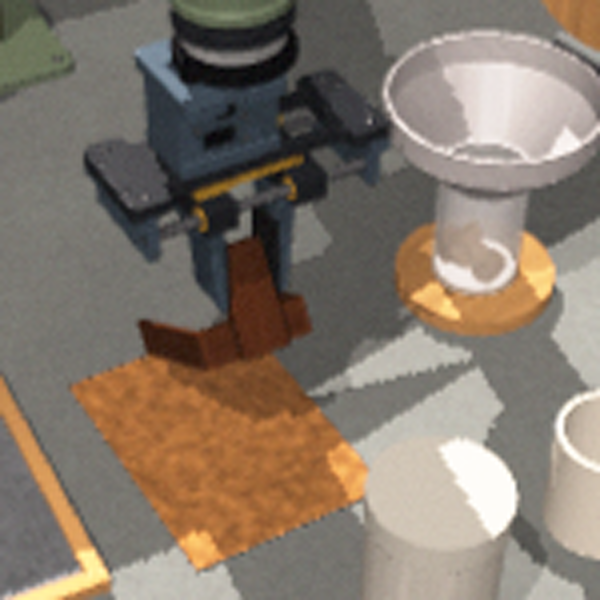

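apply_moves:
  plan:
    - {"jaw":1,"delta_pos":[1,0,10],"spin":0}
    - {"jaw":1,"delta_pos":[2,0,25],"spin":0}
    - {"jaw":1,"delta_pos":[2.5,0,38],"spin":0}
    - {"jaw":1,"delta_pos":[2.5,0,45],"spin":0}
    - {"jaw":1,"delta_pos":[2.5,0,48],"spin":0}
    - {"jaw":1,"delta_pos":[2.5,0,50],"spin":0}
    - {"jaw":1,"delta_pos":[2.5,0,51],"spin":0}
    - {"jaw":1,"delta_pos":[2.5,0,51],"spin":0}
  squeeze: 12

```text
time_s: 48.9
ee_pos: [584.5, 36.3, 101.3]
ee_rot: [179.9, 3.3, -177.5]
force: [3.3, 0.2, 5.8]
gripper_width: 34.3
```

Run:
```python
from h import *
s=st(); grab("scene","ak_s.png",(270,140,400,260),4)
lip=np.array(T(TRAY,(-58,0,3)))
for th in (33,29,25,21,17,13,9,5,2,0):
    t=np.radians(th); lx=123*np.cos(t)-57.5*np.sin(t); lz=123*np.sin(t)+57.5*np.cos(t)
    print(th,delta(np.array(T(TRAY,(-58+lx,0,3+lz)))+[1,0,-18.8],s))
```

```text
t48.90 pos [584.5  36.3 101.3] rot [ 179.93    3.3  -177.48] F [3.3 0.2 5.8] w34.3 q [  2.  23. 100.   0.  54. -90.]
33 [ 3.  -0.1  1.7]
29 [-4.6 -0.2  7.5]
25 [-11.7  -0.2  13.7]
21 [-18.4  -0.2  20.5]
17 [-24.6  -0.2  27.6]
13 [-30.2  -0.2  35.2]
9 [-35.4  -0.2  43.2]
5 [-39.9  -0.2  51.5]
2 [-43.   -0.3  57.9]
0 [-44.8  -0.3  62.3]
```

View pics/ak_s.png

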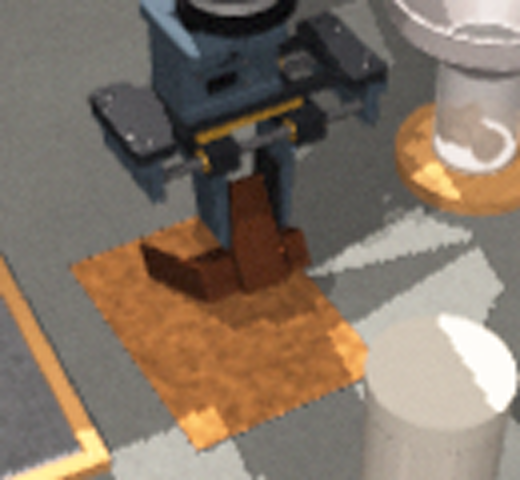

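apply_moves:
  plan:
    - {"jaw":1,"delta_pos":[-1,0,1],"spin":0}
    - {"jaw":1,"delta_pos":[-5,0,6],"spin":0}
    - {"jaw":1,"delta_pos":[-9,0,10],"spin":0}
    - {"jaw":1,"delta_pos":[-13,0,14],"spin":0}
    - {"jaw":1,"delta_pos":[-19,0,20],"spin":0}
    - {"jaw":1,"delta_pos":[-25,0,27],"spin":0}
    - {"jaw":1,"delta_pos":[-30,0,34],"spin":0}
    - {"jaw":1,"delta_pos":[-33,0,38],"spin":0}
  squeeze: 8

```text
time_s: 49.95
ee_pos: [618.9, 37.9, 64.0]
ee_rot: [179.9, 3.1, -177.5]
force: [-0.5, 0.3, -0.7]
gripper_width: 34.0
```

Run:
```python
from h import *
s=st(); grab("scene","al_s.png",(270,140,400,260),4); grab("wrist","al_w.png")
for th in (9,5,2,0):
    t=np.radians(th); lx=123*np.cos(t)-57.5*np.sin(t); lz=123*np.sin(t)+57.5*np.cos(t)
    print(th,delta(np.array(T(TRAY,(-58+lx,0,3+lz)))+[1,0,-18.8],s))
```

```text
t49.95 pos [618.9  37.9  64. ] rot [ 179.92    3.15 -177.48] F [-0.5  0.3 -0.7] w34.0 q [  2.  28.  98.   0.  51. -90.]
9 [-3.1 -0.3  4. ]
5 [-7.7 -0.3 12.3]
2 [-10.8  -0.3  18.7]
0 [-12.6  -0.3  23.1]
```

View pics/al_s.png

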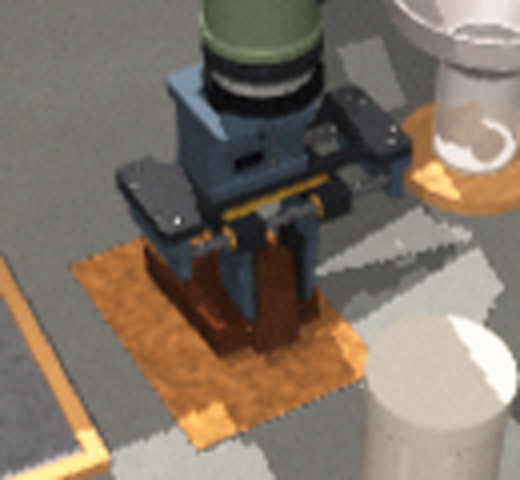

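View pics/al_w.png

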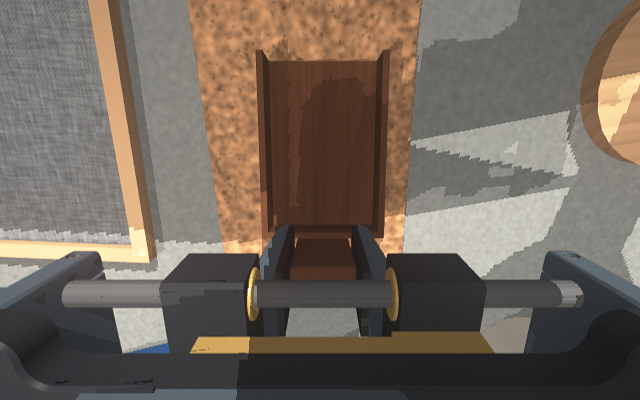

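apply_moves:
  plan:
    - {"jaw":1,"delta_pos":[-3,0,4],"spin":0}
    - {"jaw":1,"delta_pos":[-5.5,0,8],"spin":0}
    - {"jaw":1,"delta_pos":[-8,0,13],"spin":0}
    - {"jaw":1,"delta_pos":[-10.5,0,18],"spin":0}
    - {"jaw":1,"delta_pos":[-12,0,22],"spin":0}
    - {"jaw":1,"delta_pos":[-12.6,0,24],"spin":0}
    - {"jaw":1,"delta_pos":[-12.6,0,25],"spin":0}
    - {"jaw":1,"delta_pos":[-12.6,0,25],"spin":0}
  squeeze: 6

```text
time_s: 51.05
ee_pos: [634.0, 38.5, 41.4]
ee_rot: [179.9, 3.3, -177.5]
force: [-1.8, -0.9, 5.5]
gripper_width: 34.3
```

Run:
```python
from h import *
s=st(); grab("wrist","am_w.png")
```

```text
t51.05 pos [634.   38.5  41.4] rot [ 179.93    3.34 -177.48] F [-1.8 -0.9  5.5] w34.3 q [  2.  30.  97.   0.  49. -90.]
```

View pics/am_w.png

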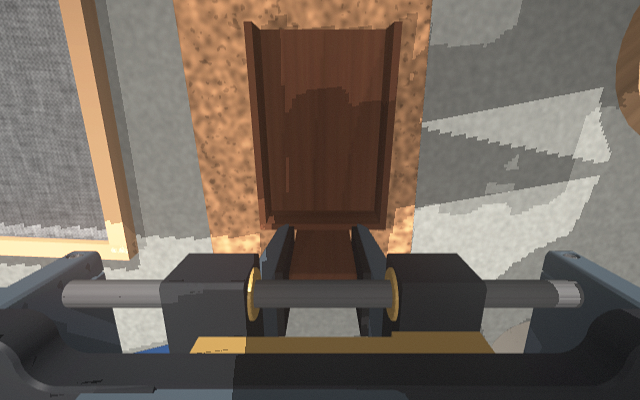

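Level on the mat. Open and lift away.

apply_moves:
  plan:
    - {"jaw":0.4,"delta_pos":[0,0,-0.5],"spin":0}
    - {"jaw":0.4,"delta_pos":[0,0,-0.5],"spin":0}
    - {"jaw":0.4,"delta_pos":[0,0,-1],"spin":0}
    - {"jaw":0.4,"delta_pos":[0,0,-10],"spin":0}
    - {"jaw":0.4,"delta_pos":[0,0,-50],"spin":0}
    - {"jaw":0.4,"delta_pos":[0,0,-110],"spin":0}
    - {"jaw":0.4,"delta_pos":[0,0,-170],"spin":0}
    - {"jaw":0.4,"delta_pos":[0,0,-230],"spin":0}
  squeeze: 15

```text
time_s: 52.1
ee_pos: [620.2, 37.6, 273.7]
ee_rot: [179.9, 3.4, -177.5]
force: [1.1, -0.3, -0.1]
gripper_width: 54.5
```

Run:
```python
from h import *
s=st(); grab("wrist","an_w.png"); grab("scene","an_s.png",(260,90,440,260),4); s=st()
from fit import hp
p=np.load("jar.npy"); p[3]=1.62
print(delta([511,253,420]), hp(p,0), np.deg2rad(s["ee_rot"][2]+360-191.8))
```

```text
t52.10 pos [620.2  37.6 273.7] rot [ 179.93    3.4  -177.48] F [ 1.1 -0.3 -0.1] w54.5 q [  2.  19.  80.   0.  78. -90.]
t52.20 pos [623.7  37.8 280.2] rot [ 179.93    4.28 -177.48] F [0.1 0.1 1. ] w54.7 q [  2.  19.  80.   0.  77. -90.]
[  92.4  220.2 -146.8] [476.38566741 417.47847312 317.46974063] -0.16195855355046576
```

View pics/an_w.png

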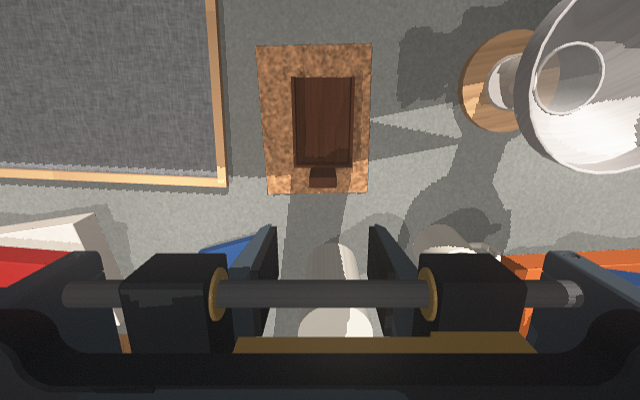

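View pics/an_s.png

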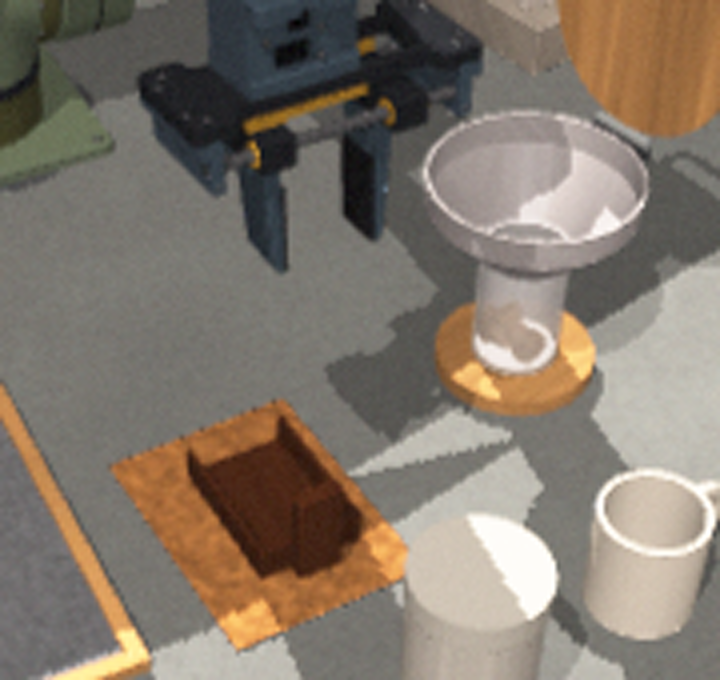

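Run:
```python
from h import *
for i in range(4): cams.grab_frame("top")
s=st(); c=cams.calibration("wrist"); o,d=ray(c,(322,204)); Rm=R.from_euler("xyz",s["ee_rot"],degrees=True).as_matrix()
print("cam",o,"dir",d, "in tool",Rm.T@(o-s["ee_pos"]), Rm.T@d)
from fit import hp
p=np.load("jar.npy"); p[3]=1.62
print(delta([580,265,400]), np.deg2rad(s["ee_rot"][2]+360-191.8))
```

```text
t52.40 pos [619.8  37.6 269.6] rot [ 179.92    3.19 -177.48] F [-0.2 -0.3 -0.6] w55.2 q [  2.  19.  80.   0.  77. -90.]
cam [530.34307052  32.3864165  435.55982622] dir [ 0.33525389  0.01448345 -0.94201761] in tool [  80.22458097   -1.0425097  -170.68477294] [-0.28267749 -0.00152321  0.95921491]
[  22.5  229.1 -131.6] -0.1620052737275963
```

apply_moves:
  plan:
    - {"jaw":0.4,"delta_pos":[0,20,-40],"spin":-0.05}
    - {"jaw":0.4,"delta_pos":[4,65,-90],"spin":-0.1}
    - {"jaw":0.4,"delta_pos":[8,120,-130],"spin":-0.16}
    - {"jaw":0.4,"delta_pos":[12,175,-132],"spin":-0.16}
    - {"jaw":0.4,"delta_pos":[16,225,-132],"spin":-0.16}
    - {"jaw":0.4,"delta_pos":[17,250,-132],"spin":-0.16}
    - {"jaw":0.4,"delta_pos":[17,258,-132],"spin":-0.16}
    - {"jaw":0.4,"delta_pos":[17,258,-132],"spin":-0.16}

```text
time_s: 53.4
ee_pos: [584.5, 293.2, 399.9]
ee_rot: [-179.5, 3.1, -168.3]
force: [-0.3, -0.6, 0.2]
gripper_width: 54.9
```

Run:
```python
from h import *
s=st(); grab("wrist","ao_w.png");s=st()
im=cv2.imread("pics/ao_w.png"); c=cams.calibration("wrist"); p=np.load("jar.npy"); uv=proj(c,[p[0],p[1],110])[0]; print(uv)
u,v=int(uv[0]),int(uv[1]); cv2.imwrite("pics/ao2.png",cv2.resize(im[max(0,v-60):v+60,u-60:u+60],None,fx=5,fy=5,interpolation=cv2.INTER_CUBIC))
```

```text
t53.40 pos [584.5 293.2 399.9] rot [-179.49    3.07 -168.33] F [-0.3 -0.6  0.2] w54.9 q [ 26.  22.  58.  -1.  97. -76.]
t53.45 pos [584.6 292.7 400.3] rot [-179.51    3.11 -168.38] F [-0.3 -0.4 -0.3] w54.6 q [ 26.  22.  58.  -1.  97. -76.]
[325.73466998 102.63339778]
```

View pics/ao_w.png

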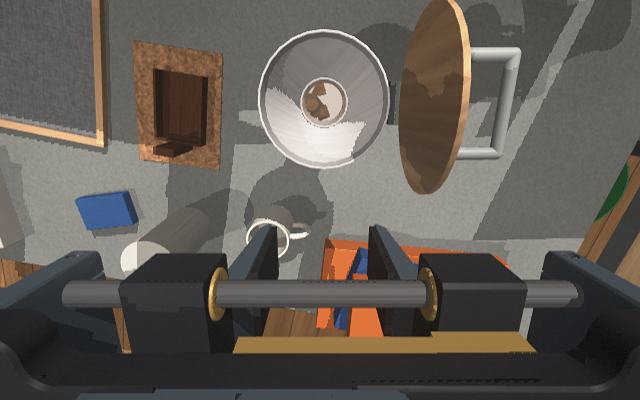

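View pics/ao2.png

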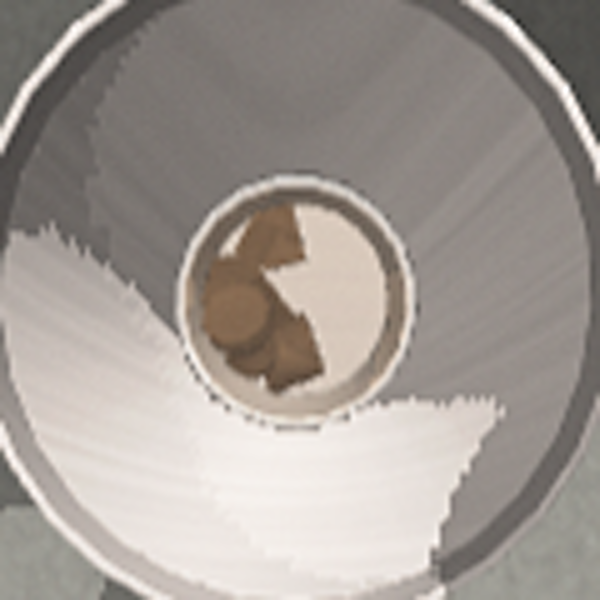

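Run:
```python
from h import *
s=st(); print(delta([478,412,400]))
```

```text
t53.45 pos [584.6 292.7 400.3] rot [-179.51    3.11 -168.38] F [-0.3 -0.4 -0.3] w54.6 q [ 26.  22.  58.  -1.  97. -76.]
[ 80.3 138.2  -5.2]
```

apply_moves:
  plan:
    - {"jaw":0.6,"delta_pos":[15,26,-1],"spin":0}
    - {"jaw":0.65,"delta_pos":[40,69,-2],"spin":0}
    - {"jaw":0.65,"delta_pos":[62,106,-4],"spin":0}
    - {"jaw":0.65,"delta_pos":[76,130,-5],"spin":0}
    - {"jaw":0.65,"delta_pos":[80,138,-5],"spin":0}
    - {"jaw":0.65,"delta_pos":[80,138,-5],"spin":0}
    - {"jaw":0.65,"delta_pos":[80,138,-5],"spin":0}
    - {"jaw":0.65,"delta_pos":[80,138,-5],"spin":0}

```text
time_s: 54.45
ee_pos: [479.1, 410.9, 399.8]
ee_rot: [-179.5, 3.1, -168.5]
force: [0.4, -0.7, -0.3]
gripper_width: 32.1
```

Run:
```python
from h import *
c,im=wlook("ap_w.png"); s=st(); print(delta([477.7,412,302.5]))
from fit import hp
p=np.load("jar.npy")
for a in (1.5,1.55,1.6,1.65): p[3]=a; print(a,hp(p,0),proj(c,[hp(p,-36),hp(p,36)]).round(0).tolist())
```

```text
t54.45 pos [479.1 410.9 399.8] rot [-179.49    3.11 -168.47] F [ 0.4 -0.7 -0.3] w32.1 q [ 41.  20.  62.  -2.  96. -61.]
t54.50 pos [479.  411.1 399.7] rot [-179.49    3.11 -168.46] F [ 0.5 -0.7  0.8] w32.0 q [ 41.  20.  62.  -2.  96. -61.]
[ 6.4  2.  97. ]
1.5 [479.8333927 400.9838534 323.0446838] [[312.0, 164.0], [313.0, 245.0]]
1.55 [478.38036911 407.93541407 320.96787872] [[321.0, 164.0], [322.0, 243.0]]
1.6 [476.95039824 414.77668585 318.53872736] [[329.0, 163.0], [329.0, 242.0]]
1.65 [475.54705427 421.49056913 315.76330132] [[338.0, 162.0], [337.0, 241.0]]
```

View pics/ap_w.png

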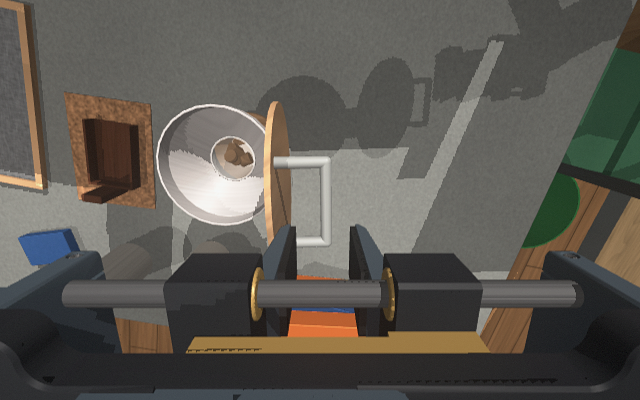

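apply_moves:
  plan:
    - {"jaw":0.65,"delta_pos":[6,1.5,30],"spin":0}
    - {"jaw":0.65,"delta_pos":[6,1.5,65],"spin":0}
    - {"jaw":0.65,"delta_pos":[6,1.5,90],"spin":0}
    - {"jaw":0.65,"delta_pos":[6,1.5,98],"spin":0}
    - {"jaw":1,"delta_pos":[6,1.5,98],"spin":0}
    - {"jaw":1,"delta_pos":[6,1.5,98],"spin":0}
    - {"jaw":1,"delta_pos":[6,1.5,98],"spin":0}
    - {"jaw":1,"delta_pos":[6,1.5,98],"spin":0}
  squeeze: 15

```text
time_s: 55.5
ee_pos: [478.6, 412.1, 303.0]
ee_rot: [-179.6, 3.3, -168.4]
force: [1.2, -0.6, 3.8]
gripper_width: 9.6
```

Run:
```python
from h import *
s=st(); 
from fit import hp
p=np.load("jar.npy")
Rm=R.from_euler("xyz",s["ee_rot"],degrees=True).as_matrix()
p[3]=1.575; off=s["ee_pos"]-hp(p,0); print("off",off)
b=hp(p,0)
for a in (1.6,1.575,1.5,1.4,1.3,1.2,1.1,1.0,.9,.8,.7,.6,.5,.4,.3,.2,.1,0): p[3]=a; print(a,np.round(Rm.T@(hp(p,0)-b),1))
```

```text
t55.50 pos [478.6 412.1 303. ] rot [-179.58    3.26 -168.43] F [ 1.2 -0.6  3.8] w9.6 q [ 41.  20.  75.  -2.  83. -61.]
off [  0.97850613   0.70273149 -16.80487402]
1.6 [0.1 3.5 1.2]
1.575 [0. 0. 0.]
1.5 [ -0.2 -10.6  -3.2]
1.4 [ -0.5 -25.1  -6.1]
1.3 [ -0.6 -39.8  -7.6]
1.2 [ -0.7 -54.6  -7.7]
1.1 [ -0.7 -69.4  -6.2]
1.0 [ -0.6 -83.9  -3.3]
0.9 [ -0.4 -98.    1. ]
0.8 [-1.000e-01 -1.116e+02  6.800e+00]
0.7 [   0.2 -124.6   13.8]
0.6 [   0.6 -136.9   22.1]
0.5 [   1.1 -148.2   31.6]
0.4 [   1.7 -158.5   42.2]
0.3 [   2.3 -167.8   53.8]
0.2 [   3.  -175.8   66.2]
0.1 [   3.7 -182.5   79.3]
0 [   4.4 -187.9   93.1]
```

apply_moves:
  plan:
    - {"jaw":1,"delta_pos":[0,-6,-2],"spin":0}
    - {"jaw":1,"delta_pos":[0,-15,-4],"spin":0}
    - {"jaw":1,"delta_pos":[-0.5,-28,-6.5],"spin":0}
    - {"jaw":1,"delta_pos":[-0.6,-40,-7.6],"spin":0}
    - {"jaw":1,"delta_pos":[-0.7,-54.6,-7.7],"spin":0}
    - {"jaw":1,"delta_pos":[-0.7,-69.4,-6.2],"spin":0}
    - {"jaw":1,"delta_pos":[-0.6,-83.9,-3.3],"spin":0}
    - {"jaw":1,"delta_pos":[-0.5,-93,-0.6],"spin":0}

```text
time_s: 56.5
ee_pos: [498.1, 319.8, 304.1]
ee_rot: [-179.6, 3.3, -168.5]
force: [-0.1, 1.4, 0.6]
gripper_width: 9.4
```

Run:
```python
from h import *
cams.grab_frame("top");cams.grab_frame("top"); s=st(); grab("scene","aq_s.png",(330,30,490,190),4)
from fit import hp
p=np.load("jar.npy")
Rm=R.from_euler("xyz",s["ee_rot"],degrees=True).as_matrix()
off=np.array([1,.7,-16.8])
for a in (.95,.9,.8,.7,.6,.5,.4,.3,.2,.1,0): p[3]=a; print(a,np.round(Rm.T@(hp(p,0)+off-s["ee_pos"]),1))
```

```text
t56.60 pos [498.1 319.3 303.9] rot [-179.46    3.24 -168.5 ] F [ 2.4 -0.1  0.7] w9.3 q [ 32.  16.  80.  -2.  81. -69.]
0.95 [ 0.   3.8 -1.1]
0.9 [ 0.1 -3.2  1.2]
0.8 [  0.4 -16.9   7. ]
0.7 [  0.7 -29.8  14.1]
0.6 [  1.1 -42.   22.4]
0.5 [  1.6 -53.4  31.9]
0.4 [  2.1 -63.7  42.5]
0.3 [  2.7 -72.9  54.1]
0.2 [  3.4 -80.9  66.5]
0.1 [  4.1 -87.6  79.7]
0 [  4.8 -92.9  93.5]
```

View pics/aq_s.png

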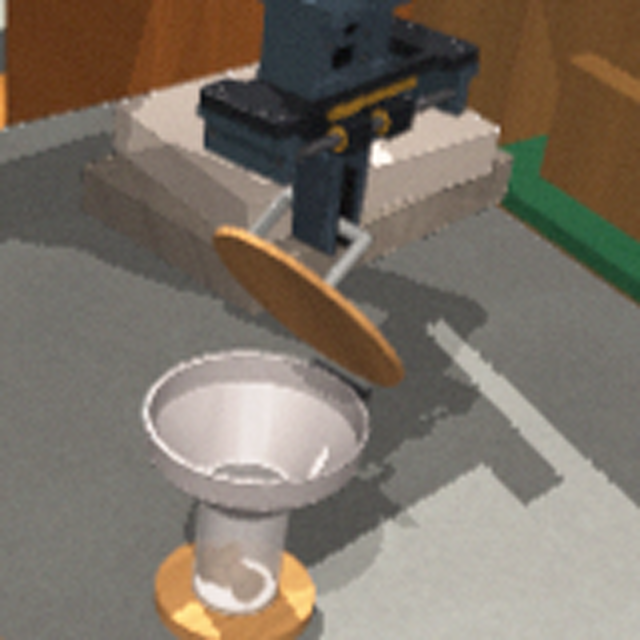

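apply_moves:
  plan:
    - {"jaw":1,"delta_pos":[0,-7,2.7],"spin":0}
    - {"jaw":1,"delta_pos":[0.4,-17,7],"spin":0}
    - {"jaw":1,"delta_pos":[0.7,-30,14],"spin":0}
    - {"jaw":1,"delta_pos":[1.1,-42,22.4],"spin":0}
    - {"jaw":1,"delta_pos":[1.6,-53.4,32],"spin":0}
    - {"jaw":1,"delta_pos":[2,-60,38.5],"spin":0}
    - {"jaw":1,"delta_pos":[2.3,-66,45],"spin":0}
    - {"jaw":1,"delta_pos":[2.5,-69,49],"spin":0}

```text
time_s: 57.65
ee_pos: [512.4, 251.3, 255.3]
ee_rot: [-179.4, 3.3, -168.5]
force: [2.7, -0.2, 1.4]
gripper_width: 9.6
```

Run:
```python
from h import *
cams.grab_frame("top"); s=st(); 
from fit import hp
p=np.load("jar.npy")
Rm=R.from_euler("xyz",s["ee_rot"],degrees=True).as_matrix()
off=np.array([1,.7,-16.8])
for a in (.35,.3,.25,.2,.15,.1,.05,0,-.03): p[3]=a; print(a,np.round(Rm.T@(hp(p,0)+off-s["ee_pos"]),1))
```

```text
t57.70 pos [512.5 251.  255. ] rot [-179.41    3.24 -168.49] F [ 4.9 -1.8 -0.3] w9.7 q [ 26.  15.  88.  -1.  74. -75.]
0.35 [ 0.1  0.9 -1.3]
0.3 [ 0.4 -3.5  4.6]
0.25 [ 0.7 -7.7 10.7]
0.2 [  1.  -11.5  17. ]
0.15 [  1.4 -15.   23.5]
0.1 [  1.7 -18.2  30.2]
0.05 [  2.1 -21.   37. ]
0 [  2.5 -23.5  43.9]
-0.03 [  2.7 -24.9  48.2]
```

apply_moves:
  plan:
    - {"jaw":1,"delta_pos":[0.4,-3.5,4.6],"spin":0}
    - {"jaw":1,"delta_pos":[0.7,-7.7,10.7],"spin":0}
    - {"jaw":1,"delta_pos":[1,-11.5,17],"spin":0}
    - {"jaw":1,"delta_pos":[1.4,-15,23.5],"spin":0}
    - {"jaw":1,"delta_pos":[1.6,-17,27.5],"spin":0}
    - {"jaw":1,"delta_pos":[1.8,-18.8,31.5],"spin":0}
    - {"jaw":1,"delta_pos":[2,-20.5,35.5],"spin":0}
    - {"jaw":1,"delta_pos":[2.2,-22,39.5],"spin":0}

```text
time_s: 58.7
ee_pos: [517.3, 228.6, 215.6]
ee_rot: [-179.4, 3.3, -168.5]
force: [5.1, -0.8, 1.6]
gripper_width: 9.6
```

Run:
```python
from h import *
cams.grab_frame("top"); s=st(); grab("scene","ar_s.png",(330,30,490,190),4)
from fit import hp
p=np.load("jar.npy")
Rm=R.from_euler("xyz",s["ee_rot"],degrees=True).as_matrix()
off=np.array([1,.7,-16.8])
for a in (.05,0,-.03,-.06): p[3]=a; print(a,np.round(Rm.T@(hp(p,0)+off-s["ee_pos"]),1))
```

```text
t58.75 pos [517.3 228.4 215.1] rot [-179.34    3.26 -168.48] F [ 5.8 -0.5 -0. ] w9.6 q [ 23.  16.  93.  -1.  68. -78.]
0.05 [ 0.1  1.6 -3.1]
0 [ 0.5 -0.9  3.9]
-0.03 [ 0.7 -2.2  8.1]
-0.06 [ 1.  -3.4 12.4]
```

View pics/ar_s.png

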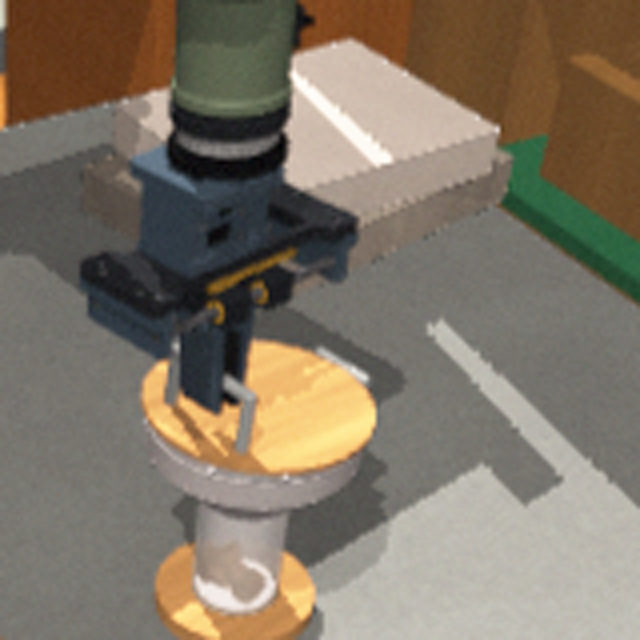

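apply_moves:
  plan:
    - {"jaw":1,"delta_pos":[0,-0.5,2],"spin":0}
    - {"jaw":1,"delta_pos":[0,-1,4],"spin":0}
    - {"jaw":1,"delta_pos":[0,-1.5,5.5],"spin":0}
    - {"jaw":1,"delta_pos":[0,-1.8,7],"spin":0}
    - {"jaw":1,"delta_pos":[0,-2,8],"spin":0}
    - {"jaw":1,"delta_pos":[0,-2,9],"spin":0}
    - {"jaw":1,"delta_pos":[0,-2,9],"spin":0}
    - {"jaw":1,"delta_pos":[0,-2,9],"spin":0}

```text
time_s: 59.8
ee_pos: [518.1, 225.5, 206.5]
ee_rot: [-179.2, 3.2, -168.5]
force: [3.6, -5.4, 4.9]
gripper_width: 9.3
```

Run:
```python
from h import *
s=st(); grab("scene","as_s.png",(350,110,440,200),7)
```

```text
t59.80 pos [518.1 225.5 206.5] rot [-179.23    3.23 -168.46] F [ 3.6 -5.4  4.9] w9.3 q [ 23.  16.  94.  -2.  67. -78.]
```

View pics/as_s.png

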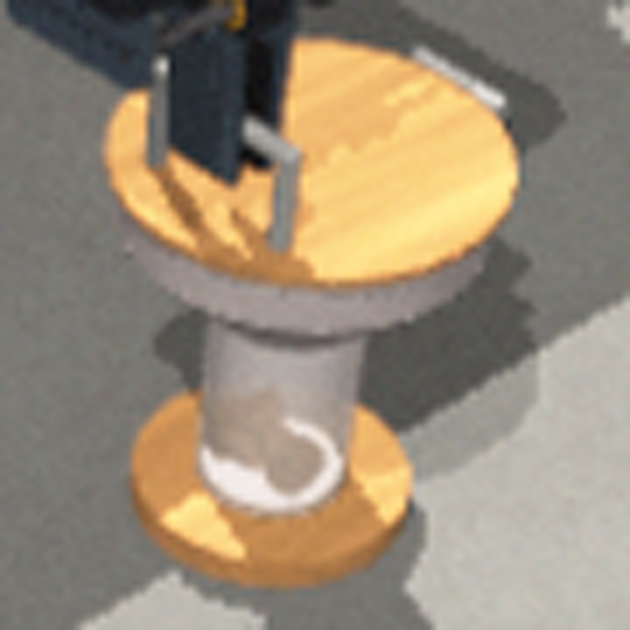

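apply_moves:
  plan:
    - {"jaw":1,"delta_pos":[0,0,1],"spin":0}
    - {"jaw":1,"delta_pos":[0,0,2],"spin":0}
    - {"jaw":1,"delta_pos":[0,0,3],"spin":0}
    - {"jaw":1,"delta_pos":[0,0,4],"spin":0}
    - {"jaw":1,"delta_pos":[0,0,4],"spin":0}
    - {"jaw":1,"delta_pos":[0,0,4],"spin":0}
    - {"jaw":1,"delta_pos":[0,0,4],"spin":0}
    - {"jaw":1,"delta_pos":[0,0,4],"spin":0}

```text
time_s: 60.85
ee_pos: [518.3, 225.4, 205.8]
ee_rot: [-179.2, 3.4, -168.5]
force: [-0.9, -3.8, 16.9]
gripper_width: 9.8
```

Run:
```python
from h import *
s=st()
```

```text
t60.85 pos [518.3 225.4 205.8] rot [-179.25    3.39 -168.47] F [-0.9 -3.8 16.9] w9.8 q [ 23.  16.  94.  -2.  67. -78.]
```

apply_moves:
  plan:
    - {"jaw":1,"delta_pos":[0,0,0],"spin":0}
    - {"jaw":0.6,"delta_pos":[0,0,0],"spin":0}
    - {"jaw":0.6,"delta_pos":[0,0,0],"spin":0}
    - {"jaw":0.6,"delta_pos":[0,0,0],"spin":0}
    - {"jaw":0.6,"delta_pos":[0,0,-10],"spin":0}
    - {"jaw":0.6,"delta_pos":[0,0,-40],"spin":0}
    - {"jaw":0.6,"delta_pos":[0,0,-90],"spin":0}
    - {"jaw":0.6,"delta_pos":[0,0,-140],"spin":0}

```text
time_s: 61.85
ee_pos: [509.4, 225.5, 347.5]
ee_rot: [-179.3, 3.4, -168.5]
force: [0.8, -0.3, 1.0]
gripper_width: 36.2
```

apply_moves:
  plan:
    - {"jaw":0.6,"delta_pos":[-10,-20,0],"spin":0}
    - {"jaw":0.6,"delta_pos":[-20,-60,0],"spin":0}
    - {"jaw":0.6,"delta_pos":[-20,-90,0],"spin":0}
    - {"jaw":0.6,"delta_pos":[-20,-100,0],"spin":0}
    - {"jaw":0.6,"delta_pos":[-20,-100,0],"spin":0}
    - {"jaw":0.6,"delta_pos":[-20,-100,0],"spin":0}
    - {"jaw":0.6,"delta_pos":[-20,-100,0],"spin":0}
    - {"jaw":0.6,"delta_pos":[-20,-100,0],"spin":0}

```text
time_s: 62.85
ee_pos: [548.7, 132.2, 349.9]
ee_rot: [-179.3, 3.4, -168.4]
force: [0.3, 0.1, 0.9]
gripper_width: 36.3
```

Run:
```python
from h import *
s=st(); grab("scene","at_s.png",(350,100,440,200),6); grab("top","at_t.png",(150,80,510,330),2.2); grab("scene","at_s2.png")
```

```text
t62.85 pos [548.7 132.2 349.9] rot [-179.27    3.37 -168.41] F [0.3 0.1 0.9] w36.3 q [ 13.  13.  79.  -1.  86. -89.]
```

View pics/at_s.png

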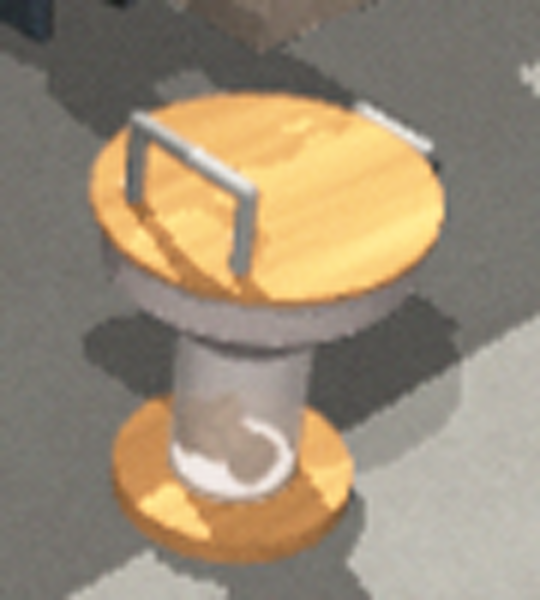

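View pics/at_t.png

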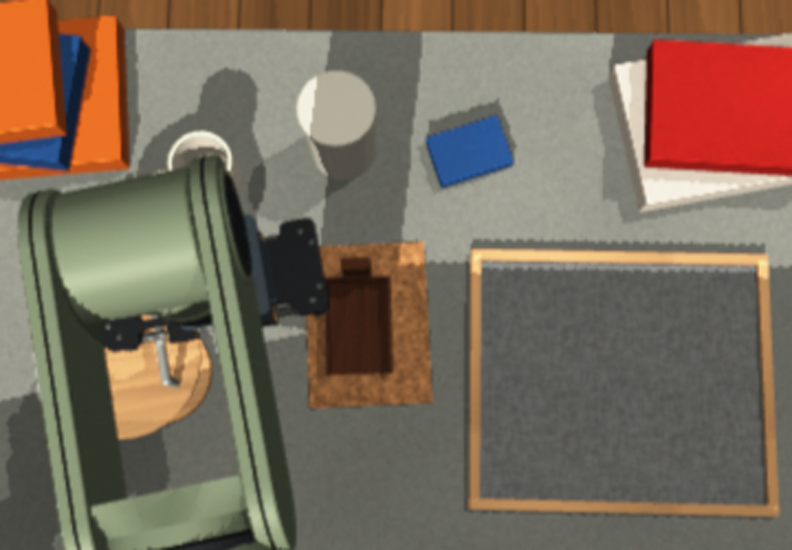

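View pics/at_s2.png

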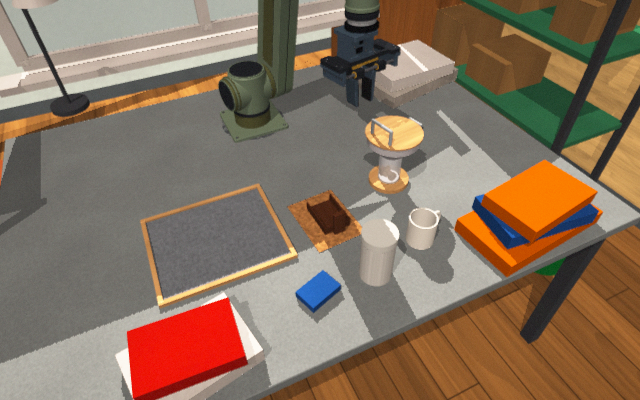

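Run:
```python
from fit import *
p=np.load("jar.npy")
for a in (0,.03,.06,.15): p[3]=a; print(a,proj(cs,[hp(p,-36),hp(p,36)]).round(1).tolist())
```

```text
0 [[372.6, 119.4], [390.6, 131.3]]
0.03 [[373.1, 118.0], [391.1, 129.8]]
0.06 [[373.7, 116.5], [391.7, 128.3]]
0.15 [[375.5, 112.1], [393.7, 123.8]]
```

The handle's position in the picture matches a lid angle of 0, so I'm handing the job in.

```bash
python3 -c "
from workcell import env
print(env.job_done())"
```

```text
the job is handed in; nothing more can be done
None
```

The game is put away: the pieces are in the jar, the empty tray is back on its mat, and the funnel lid is shut. I handed it in at about 63 s of the 210 s allowed. `env.job_done()` gives no verdict, so these are my own checks.

**What I did:**
- Opened the lid to about 1.6 rad by its handle.
- Picked the four pieces present (one pawn, two houses, one barrel) off the puzzle board and stood them in the tray.
- Carried the tray level to the funnel by its grip tab, then eased the grip so it tipped about 33° and the pieces slid in.
- Lowered the tray level onto the mat and folded the lid down slowly.

**Last checks:**
- **Jar:** looking straight down before closing the lid, I could make out two houses and two rounder pieces, with the lower ones partly hidden. The board, tray and funnel were empty.
- **Tray:** it stands level on the mat in the pictures, about 12 mm from the mat's centre by the measurements I made before lifting it.
- **Lid:** the handle's position in the picture fits an angle of about 0 rad. Pressing with 17 N moved it less than 1 mm further.
- **Bystanders:** the canister and card game look unmoved, and so does the mug, though the arm partly hides it from above. The gripper is clear of everything.

**One thing that disagreed:** the tool's tilt drifted to about 3° over the run. I allowed for it in the moves, and it had no visible effect.

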